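Close a lab reaction vessel with its hinged flange clamp

ROBOT

A 6-joint arm with a two-finger parallel gripper is mounted at the origin on the work surface. World frame = base frame: x ahead of the robot, y to its left, z up, the work surface at z = 0. Lengths are in m, angles in rad, forces in N, time in s.
With the tool pointing down it reaches from about 0.275 to 0.825 m from the base axis. Payload 4.9 kg.
Tool frame: the origin (TCP) lies on the centre line of the jaws, within the pads' length; the fingertips stand 25 mm ahead of it and the grasp point (between the pads) lies 6 mm ahead of it; z points along the fingers, y is the line along which they close (so a half turn about z gives the same grasp; the last joint's range is limited). The gripper opens to 85 mm and grips with 20 to 120 N. Pads are 22 mm wide; open, the fingers measure 114 mm over their backs; the gripper's body (76 mm by 85 mm) begins 54 mm behind the grasp point. The pads swing forward as they close: fully open they stand 13 mm farther back than shut.
Start: joints at [1.079, 0.326, -0.193, 1.052, 0, 1.437], TCP at [0.193, 0.515, 0.256] pointing down, gripper open.
Joint ranges: [-2.65, 2.65], [-0.97, 1.79], [-1.3, 1.35], [-1.93, 2.1], [-1.47, 1.37], [-3.14, 3.14]. Speed limits (rad/s): [2.57, 2.57, 3.14, 3.14, 3.14, 3.14].

INTERFACE

Orientations are given as a 3x3 rotation matrix whose columns are the frame's x, y, z axes.
In Python, from cell import bot gives the robot as it stands.
- The arm moves only by the tool carry_out, never from a script. Its arguments are lists of equal length, an entry for each row: "linear": the shift along the tool's x, y, z in mm, a list of three; "rot": the turn, a rotation vector about the tool's x, y, z in degrees, a list of three; "grip": the gripper's target within -1 to 1 (shut at 1, half-way at 0, fully open at -1). A call has exactly 8 rows; each row shifts and turns the commanded pose from where the row before left it, along the tool's axes as they then stand; what a row does not reach is not made up. A row lasts 1/12 s, in which the tool goes at most 41.7 mm and 7.16 degrees, less where a joint would pass 70% of its speed; a pose out of reach is approached as far as the arm can. A call with a gripper value outside its range is refused whole. The fingers move at their own pace and stop on an object; the grip force is fixed at half the most. Time passes only in rows, so rows that do not move let the fingers close, or fill a call up. It gives the time, the measured TCP pose, the force, the opening and the grip force at its end, in the units of the state.
- bot.sense(): the state, without advancing time (a new reading comes with each control period).
- bot.capture(name): name is "scene" or "side" or "wrist"; returns the picture (420x560x3 uint8, blue, green, red); there is no depth.
- bot.get_calibration(name): a dict with "camera_matrix" (3x3 intrinsics, pixels), "k1" (the pictures are not rectified: a ray, as slopes to the right and down, at radius r is drawn at 1 + k1 r^2 times it, then the intrinsics apply), "R" (3x3) and "t" (3): a world point X has camera coordinates R X + t. Camera axes: x right, y down, z forward; pixel columns grow to the right and rows downward; lengths in m; the calibration is good to about 2 mm. A picture is of the moment at which its call begins: read the wrist's pose just before it. get_calibration takes no time and is no camera call; for the wrist camera it gives the pose at the moment of the call.
- bot.sign_off(): hands the job in; it is judged then, once.
The state is a dict: "clock": time; "qpos": joint angles; "qvel": joint speeds; "effort": joint torques, N m; "tcp_pos": TCP position; "tool_rot": TCP orientation; "force": force on the tool from outside, world axes, zero at the start; "moment": the same for the moment, N m; "opening": finger opening in m; "grasp_force": force on a finger pad.
Only numpy, scipy, OpenCV 4.12 (cv2) and the standard library are available. Lean on these libraries where they do the work, as an engineer would, in place of code of your own. Each camera call takes 0.05 s, during which the arm holds its last target. There are 200 camera calls.

TASK

Close the glass reaction vessel: set the large steel lid on its rim, a little towards the open side, and slide it home under the lip of the fixed half of the clamp. Then swing the hinged half of the ring shut around both flanges, swing the latch link in and press its cam lever round only until it bears firm, with a push of about 13 N near the end of its handle: slack leaks, and overtightening cracks the glass. Feel your way with the lid, never driving it against rim or clamp with more than about 30 N, and leave everything else on the bench where it is.

Things in the scene. Friction and masses are not known exactly. Their poses are not given: they have to be found in the camera images.
- lid_mid (a point): Large steel lid, the one to use: on its axis 33 mm above its underside. Flange 100 mm across, 4 mm thick at the rim, rising to 8 mm at radius 43; low hub; black screw cap 40 mm across and 28 mm tall on top, from 38 to 66 mm above the underside (grip the cap). About 0.45 kg. It starts flat on the bench, left or right
- vessel_rim (a point): Centre of the sealing face on the fixed glass vessel (top of its rubber gasket, which gives 12 N per mm), 140 mm over the bench, 100 mm across. +x points to the fixed half of the clamp, -x to the open side, +y to the hinge, -y to the latch, z up. The lid's underside belongs on it, on its axis
- fixed_half (a point): Inside of the fixed half's wall, 51 mm to +x of vessel_rim and 12 mm above it, at the lip's top. The half-ring's upper lip is 45.5 mm from the vessel's axis, within 62 deg of +x, its underside 6.2 mm above vessel_rim. So lower the lid 12 to 20 mm to -x of the axis, then slide it +x till it stops, then within 1 mm of the axis
- ring (a joint): Hinged half of the clamp ring: 0 shut, grows as it swings open towards -x of vessel_rim (clockwise from above), up to 2.0. Starts 1.1 to 1.8. Stiff hinge, stays where left; moves for about 1.5 N at the lug, a little more as the lips ride up on the lid, then stops firmly at 0
- ring_hinge (a point): Vertical hinge pin of the hinged half, 68 mm to +y of vessel_rim, at mid-height of the ring (2.75 mm below the sealing face). Ring 29.5 mm tall, 60 mm outer radius
- ring_lug (a point): Middle of the pushing face of the lug at the hinged half's free end, 139 mm to -y of the hinge pin and 13 mm to -x when shut; moves with the ring. Face 30 mm wide, 29.5 mm tall (slotted at mid-height for the link), lug 12 mm thick. Axes turn with the ring: they match vessel_rim when shut; push the face along its +x
- link (a joint): Latch link (steel swing bolt): 0 when swung in through the lug's slot, pointing to -x of vessel_rim; grows counter-clockwise from above; starts 1.45 to 1.85, pointing about to -y. Goes in first when the handle is pushed, with ring shut and lever open. Then the lever turns for 4 to 5 N at the handle's end; its cam bites somewhere from 1.5 to 0.6, then the push climbs about 0.6 N per mm, in jerks; firm is 13 N (11 to 15)
- link_pivot (a point): Vertical pivot of the link on the fixed half: 7 mm to +x and 78 mm to -y of vessel_rim, same height as ring_hinge. The lever's pivot is at the link's outer end, about 34.5 mm away: the bolt's thread is set up to 2.4 mm longer or 2 mm shorter, differently each time, and is not measured
- lever (a joint): Cam lever on the link's outer end, relative to the link: 2.3 fully open (starts 2.05 to 2.3), falls to 0 as its handle swings clockwise from above. Handle: straight bar 8 mm thick, 16 mm tall, 76 mm long from its pivot, at ring_hinge's height; with link and lever at 0 it points 138 deg counter-clockwise from +x of vessel_rim, else link + lever more. Stays where left
- lid_small: Smaller lid, flange 72 mm across, same build; stays put
- beaker: Glass beaker, 70 mm across, 95 mm tall; stays put
- vial_a: Small vial, 30 mm across, 55 mm tall; stays put
- vial_b: Like vial_a
- pipette: Pipette lying on the bench, 22 cm long; stays put
- tube_rack: White tube rack, 85 x 165 x 42 mm; stays put
- marker: Marker pen lying, 14 cm long; stays put
- spare_gasket: Flat rubber ring, 94 mm across, 5 mm thick; stays put
There are look-alikes about, which are no part of the job. What is shaped like the part that bears lid_mid but green or orange is not meant.

How it is judged:
On the way, in this order (a step that is already met when the one before it is completed fails the run):
1. the lid lies flat on the rim, slid home under the fixed half (horizontal distance between lid_mid and vessel_rim below 0.003 m and z of lid_mid in the frame of vessel_rim between 0.031 and 0.034 m), for 0.2 s.
2. the hinged half is swung shut (value of joint ring below 0.03 rad), for 0.2 s.
3. the link is in and the cam lever pressed firm (value of joint link below 0.2 rad and contact force between link and ring between 30 and 105 N), for 0.2 s.
At the end, for the whole second after the job is handed in: Lid flat on the rim (0 to 2 mm into the gasket) and within 3 mm of its axis, ring within 0.03 rad of shut, link within 0.2 rad of fully in, cam bearing on the ring's lug with 30 to 105 N (the lever was pressed firm) (all of step 1 and all of step 3 and value of joint ring below 0.03 rad); the robot touches nothing.
It fails at once if a bystander is moved more than 20 mm (distance of any of lid_small, beaker, vial_a, vial_b, pipette, tube_rack, marker, spare_gasket from where it was at the start of the episode above 0.02 m).
It fails at once if the lid is driven against rim or clamp with more than 45 N (contact force between lid and reactor above 45 N).
It fails at once if the clamp is overtightened: the cam bears on the lug with more than 150 N (about 24 N at the handle's end) (contact force between link and ring above 150 N).
It also fails if it takes over 72 s, if anything falls off the work surface, if the arm or the gripper's body presses on something with over 40 N, if the wrist force passes 120 N, or if a joint passes its speed limit or range.

## Working session

There is one attempt and no reset: what is moved stays moved. The work goes in short steps, Python scripts to look and compute and a tool call to move; the robot and the scene stay as the last step left them, time stands still between calls to the robot, and variables do not carry over. Pictures are saved under pics/ and viewed, at most 10 in all, crops included, and the job is handed in when it is done.

Besides the shell and the picture viewer there is one more tool, called after "Emit:" as name(argument=value, ...) on one line, values as JSON. carry_out: Moves the arm, as the interface text tells. Its arguments: {"type":"object","properties":{"linear":{"type":"array","items":{"type":"array","items":{"type":"number"}}},"rot":{"type":"array","items":{"type":"array","items":{"type":"number"}}},"grip":{"type":"array","items":{"type":"number"}}},"required":["linear","rot","grip"]}

```bash
ls; mkdir -p pics
python3 - <<'E'
from cell import bot
import cv2,numpy as np
s=bot.sense();print(s)
a=bot.capture("scene");b=bot.capture("side")
for n in("scene","side"):
    c=bot.get_calibration(n);print(n,c)
cv2.imwrite("pics/a.png",a);cv2.imwrite("pics/b.png",b)
w=bot.capture("wrist");cv2.imwrite("pics/w.png",w)
print(bot.get_calibration("wrist"))
E
```

```text
pics
{'clock': 0.0, 'qpos': array([ 1.07880189e+00,  3.26961945e-01, -1.93591512e-01,  1.05195951e+00,
       -6.79621139e-06,  1.43658885e+00]), 'qvel': array([-0.00044551, -0.00148666, -0.00032546, -0.00126164, -0.00155174,
       -0.00163032]), 'effort': array([ 1.60999198e-04, -4.43403304e+01,  2.62437791e+01,  1.54800602e-02,
       -1.83703733e-04, -1.76810153e-05]), 'tcp_pos': array([0.19235447, 0.51470313, 0.25548904]), 'tool_rot': array([[-9.36674041e-01,  3.50201504e-01, -8.04924241e-04],
       [ 3.50202358e-01,  9.36672840e-01, -1.51624378e-03],
       [ 2.22959823e-04, -1.70211256e-03, -9.99998527e-01]]), 'force': array([-0.3699793 , -0.62434545, -0.23208147]), 'moment': array([-0.00491314, -0.02252095, -0.00167075]), 'grasp_force': 0.0, 'opening': 0.0853538287126137}
scene {'camera_matrix': array([[385.65303693,   0.        , 279.47486458],
       [  0.        , 385.65303693, 209.81180653],
       [  0.        ,   0.        ,   1.        ]]), 'k1': -0.08491144425565061, 'R': array([[ 0.52346701,  0.85190812, -0.01532453],
       [ 0.49729908, -0.32007796, -0.80637691],

[... 214 characters left out ...]
06.17168499],
       [  0.        ,   0.        ,   1.        ]]), 'k1': 0.022908651608618776, 'R': array([[-0.97480141, -0.22186731, -0.02317581],
       [-0.10450546,  0.54598826, -0.83124932],
       [ 0.19708077, -0.807881  , -0.55541647]]), 't': array([0.48923046, 0.14873213, 1.42744472])}
{'camera_matrix': array([[305.5705918 ,   0.        , 276.80042986],
       [  0.        , 305.5705918 , 206.85177662],
       [  0.        ,   0.        ,   1.        ]]), 'k1': -0.06716073417296646, 'R': array([[ 0.35218914,  0.93592782, -0.00138455],
       [ 0.89066816, -0.33470275,  0.30770813],
       [ 0.28752919, -0.10960464, -0.95147979]]), 't': array([-0.54783669, -0.03837628,  0.38142675])}
```

View pics/a.png

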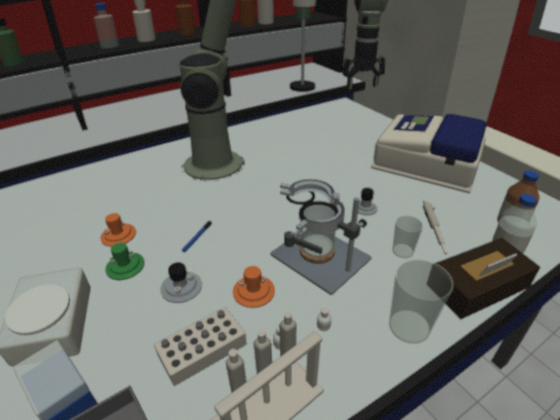

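View pics/b.png

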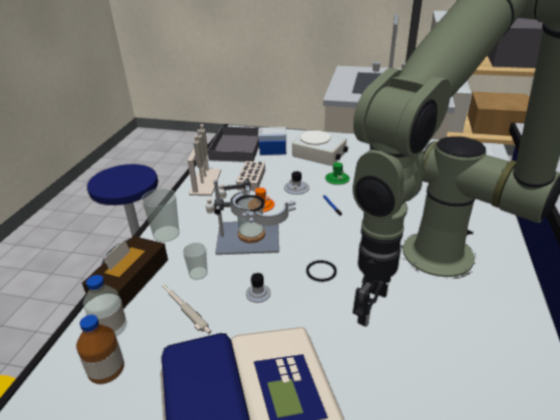

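The scene view shows a black-capped steel lid at about (180,283) and another at (367,200). The vessel with its clamp is near (320,230). The side view shows the same lids at (297,183) and (258,287), and the vessel near (250,215).

```bash
cat > h.py <<'E'
import numpy as np,cv2
from cell import bot
def norm(c,uv):
    K=c["camera_matrix"];d=np.array([c["k1"],0,0,0,0])
    return cv2.undistortPoints(np.array(uv,float).reshape(-1,1,2),K,d).reshape(-1,2)
def plane(c,uv,z):
    n=norm(c,uv);R=c["R"];C=-R.T@c["t"]
    D=np.c_[n,np.ones(len(n))]@R
    return C+D*((z-C[2])/D[:,2])[:,None]
def proj(c,X):
    return cv2.projectPoints(np.array(X,float).reshape(-1,1,3),cv2.Rodrigues(c["R"])[0],c["t"],c["camera_matrix"],np.array([c["k1"],0,0,0,0]))[0].reshape(-1,2)
def tri(cs,uvs):
    A=[];b=[]
    for c,u in zip(cs,uvs):
        n=norm(c,[u])[0];R=c["R"];C=-R.T@c["t"];d=R.T@np.r_[n,1];d/=np.linalg.norm(d)
        P=np.eye(3)-np.outer(d,d);A.append(P);b.append(P@C)
    return np.linalg.lstsq(np.vstack(A),np.hstack(b),rcond=None)[0]
E
python3 - <<'E'
from h import *
a=cv2.imread("pics/a.png");b=cv2.imread("pics/b.png")
cs=bot.get_calibration("scene");cd=bot.get_calibration("side")
print("lidA",plane(cs,[(180,270)],.066),plane(cd,[(297,176)],.066))
print("lidB",plane(cs,[(367,192)],.045),plane(cd,[(257,279)],.045))
# flange extents at z~.002
print(plane(cs,[(161,287),(202,287)],.003),plane(cs,[(356,208),(379,208)],.003))
v=tri([cs,cd],[(320,222),(252,205)]);print("vessel",v)
c1=cv2.resize(a[165:295,260:390],(400,400),interpolation=3);c2=cv2.resize(b[165:265,190:310],(400,333),interpolation=3)
o=np.zeros((400,800,3),np.uint8);o[:,:400]=c1;o[:333,400:]=c2;cv2.imwrite("pics/c.png",o)
E
```

```text
lidA [[ 0.52791706 -0.30226881  0.066     ]] [[ 0.50541779 -0.28516038  0.066     ]]
lidB [[0.4936738  0.29841976 0.045     ]] [[0.51063039 0.27170442 0.045     ]]
[[ 0.49248067 -0.34952009  0.003     ]
 [ 0.54515322 -0.2642068   0.003     ]] [[0.49682708 0.25755684 0.003     ]
 [0.53486579 0.31667087 0.003     ]]
vessel [0.59945786 0.02824273 0.12043163]
```

View pics/c.png

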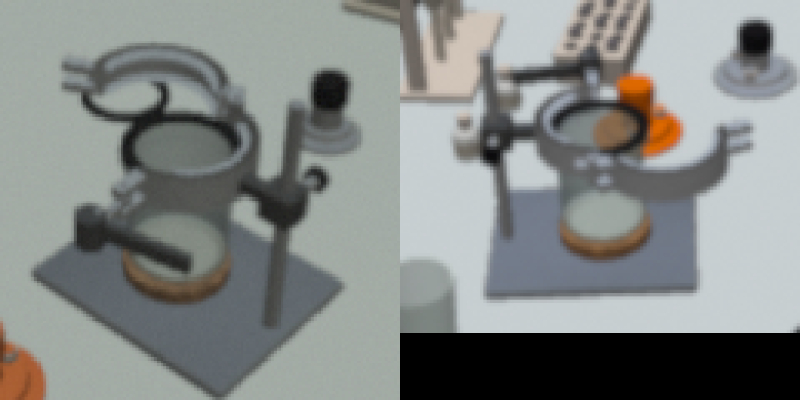

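The left crop shows the gasket ring centred near (182,145) and the hinge at (230,98). The link is at (125,190), the lever handle runs from (90,225) to (185,262), and the stand rod is to the right. The lid near (0.51,-0.29) is about 100 mm across, so that is the large one. Next I move the wrist camera over the vessel.

Emit:
carry_out(linear=[[0, 0, -26], [0, 0, -26], [0, 0, -26], [-24.6, -30.3, 0], [-24.6, -30.3, 0], [-24.6, -30.3, 0], [-24.6, -30.3, 0], [-24.6, -30.3, 0]], rot=[[0, 0, -6.9], [0, 0, -6.9], [0, 0, -6.7], [0, 0, 0], [0, 0, 0], [0, 0, 0], [0, 0, 0], [0, 0, 0]], grip=[-1, -1, -1, -1, -1, -1, -1, -1])

```text
clock: 0.82
tcp_pos: [0.3161, 0.3622, 0.3341]
tool_rot: [[-1.0, -0.001, -0.0], [-0.001, 1.0, -0.0], [0.0, -0.0, -1.0]]
force: [1.6, 0.0, -0.4]
opening: 0.0853
grasp_force: 0.0
```

Emit:
carry_out(linear=[[-24.6, -30.3, 0], [-24.6, -30.3, 0], [-24.6, -30.3, 0], [-24.6, -30.3, 0], [-24.6, -30.3, 0], [-24.6, -30.3, 0], [-24.6, -30.3, 0], [-24.6, -30.3, 0]], rot=[[0, 0, 0], [0, 0, 0], [0, 0, 0], [0, 0, 0], [0, 0, 0], [0, 0, 0], [0, 0, 0], [0, 0, 0]], grip=[-1, -1, -1, -1, -1, -1, -1, -1])

```text
clock: 1.48
tcp_pos: [0.5132, 0.1195, 0.3341]
tool_rot: [[-1.0, 0.0, -0.0], [0.0, 1.0, 0.0], [0.0, 0.0, -1.0]]
force: [0.8, 1.0, 0.1]
opening: 0.0855
grasp_force: 0.0
```

Emit:
carry_out(linear=[[-24.6, -30.3, 0], [-24.6, -30.3, 0], [-24.6, -30.3, 0], [0, 0, 0], [0, 0, 0], [0, 0, 0], [0, 0, 0], [0, 0, 0]], rot=[[0, 0, 0], [0, 0, 0], [0, 0, 0], [0, 0, 0], [0, 0, 0], [0, 0, 0], [0, 0, 0], [0, 0, 0]], grip=[-1, -1, -1, -1, -1, -1, -1, -1])

```text
clock: 2.15
tcp_pos: [0.5855, 0.0316, 0.3346]
tool_rot: [[-1.0, -0.002, -0.0], [-0.002, 1.0, 0.0], [0.0, 0.0, -1.0]]
force: [-0.7, 0.1, -0.2]
opening: 0.0854
grasp_force: 0.0
```

Run:
```python
from h import *
import pickle
s=bot.sense();print(s["clock"],s["tcp_pos"],s["tool_rot"])
c=bot.get_calibration("wrist");w=bot.capture("wrist");cv2.imwrite("pics/w1.png",w);pickle.dump(c,open("c1.pkl","wb"))
cv2.imwrite("pics/w1b.png",cv2.resize(w,(800,600),interpolation=3))
C=-c["R"].T@c["t"];print(C,c["R"][2])
```

```text
2.15 [0.58551948 0.03156736 0.33455425] [[-9.99998576e-01 -1.68746222e-03 -1.16817128e-05]
 [-1.68746417e-03  9.99998562e-01  1.68889943e-04]
 [ 1.13967006e-05  1.68909415e-04 -9.99999986e-01]]
[0.50549504 0.03059996 0.45282448] [ 3.07762123e-01 -3.54583618e-04 -9.51463268e-01]
```

View pics/w1b.png

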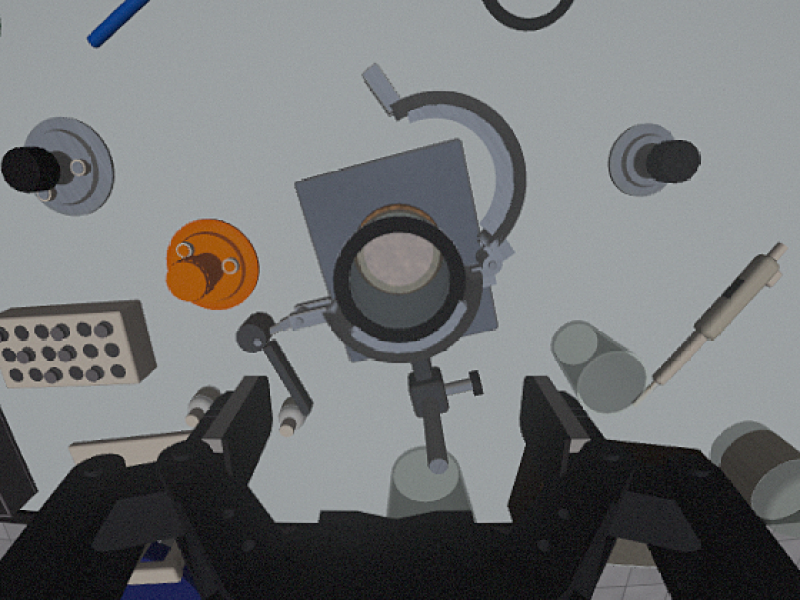

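The wrist view (800 px scale) shows the gasket ring at (399,280), the hinge near (491,264) and the link pivot near (325,307). The lever pivot is at (258,332) with the handle end at (305,407), and the ring's free end and lug are at (380,90). The large lid is at (70,168).

Run:
```python
from h import *
import pickle
c=pickle.load(open("c1.pkl","rb"));w=cv2.imread("pics/w1.png");g=cv2.cvtColor(w,cv2.COLOR_BGR2GRAY)
# gasket
m=(cv2.GaussianBlur(g,(3,3),0)<52).astype(np.uint8);m[:, :225]=0;m[:,335:]=0;m[:145]=0;m[250:]=0
cn,_=cv2.findContours(m,cv2.RETR_CCOMP,cv2.CHAIN_APPROX_NONE)
for k in sorted(cn,key=cv2.contourArea)[-3:]:
    if len(k)<20: continue
    P=plane(c,k.reshape(-1,2),.140)[:,:2].astype(np.float32)*1000
    h=cv2.convexHull(P);print("gasket",cv2.contourArea(k),cv2.minEnclosingCircle(P),cv2.fitEllipse(h))
# lid flange: brighter-than? edges by diff to bench: use canny contour in roi
b=cv2.GaussianBlur(w,(3,3),0).astype(int)
def flange(roi,z):
    x0,x1,y0,y1=roi;r=b[y0:y1,x0:x1];bg=np.median(r.reshape(-1,3),0)
    m=(np.abs(r-bg).sum(2)>36).astype(np.uint8);cn,_=cv2.findContours(m,cv2.RETR_EXTERNAL,cv2.CHAIN_APPROX_NONE)
    k=max(cn,key=cv2.contourArea).reshape(-1,2)+[x0,y0]
    return plane(c,k,z)[:,:2]*1000
P=flange((0,95,70,165),.003)
# robust circle
from scipy.optimize import least_squares
f=lambda q:np.hypot(P[:,0]-q[0],P[:,1]-q[1])-q[2]
r=least_squares(f,[510,-290,50],loss="cauchy",f_scale=1.);print("lid",r.x,np.sort(np.abs(f(r.x)))[[len(P)//2,int(.8*len(P))]])
# plate corners px(800 scale)
q=lambda u:np.array(u)/1.42857
p=plane(c,q([(296,182),(462,139),(498,328),(348,361)]),.008)[:,:2];e=[p[1]-p[0],p[2]-p[1]]
print("plate",p,[np.degrees(np.arctan2(v[1],v[0])) for v in e],p.mean(0))
print(plane(c,q([(491,264),(325,307),(258,332),(305,407)]),.137))
cr=cv2.resize(w[30:300,150:370],(660,810)[:2],interpolation=3)[:, :]
cr=cv2.resize(w[30:220,150:400],(789,600),interpolation=3);cv2.imwrite("pics/d.png",cr)
```

```text
gasket 3939.5 ((595.8610229492188, 32.97932815551758), 39.27055740356445) ((595.6566162109375, 32.877586364746094), (77.70259857177734, 77.9207534790039), 116.31934356689453)
gasket 6097.0 ((596.6802978515625, 33.132930755615234), 49.414306640625) ((595.6502075195312, 32.909812927246094), (95.7586669921875, 97.96794128417969), 16.15179443359375)
lid [ 511.10155242 -308.91053808   50.97707981] [0.58245346 8.70397131]
plate [[ 0.53059757 -0.06849308]
 [ 0.49006327  0.09498639]
 [ 0.68705515  0.14345127]
 [ 0.72703863 -0.02311581]] [np.float64(103.92549927711474), np.float64(13.821676856523423)] [0.60868865 0.03670719]
[[ 0.58298842  0.10175322  0.137     ]
 [ 0.61691947 -0.02363613  0.137     ]
 [ 0.63782282 -0.07774831  0.137     ]
 [ 0.70555235 -0.04512363  0.137     ]]
```

View pics/d.png

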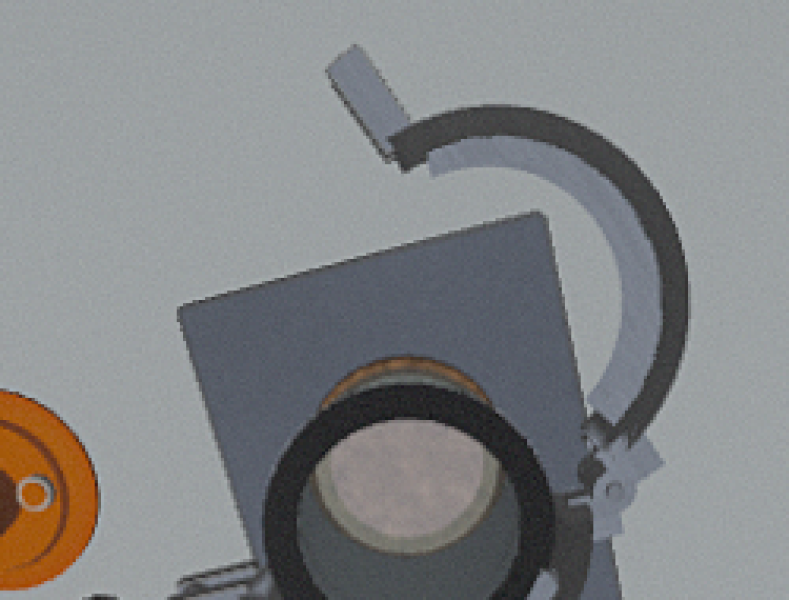

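The gasket is at (0.5957, 0.0329) and the plate yaw is about 13.9°, and the hinge and latch positions agree with that. Next I go over the large lid.

Emit:
carry_out(linear=[[2.2, -37.4, 3.5], [2.2, -37.4, 3.5], [2.2, -37.4, 3.5], [2.2, -37.4, 3.5], [2.2, -37.4, 3.5], [2.2, -37.4, 3.5], [2.2, -37.4, 3.5], [2.2, -37.4, 3.5]], rot=[[0, 0, 0], [0, 0, 0], [0, 0, 0], [0, 0, 0], [0, 0, 0], [0, 0, 0], [0, 0, 0], [0, 0, 0]], grip=[-1, -1, -1, -1, -1, -1, -1, -1])

```text
clock: 2.87
tcp_pos: [0.5684, -0.2695, 0.3067]
tool_rot: [[-1.0, -0.002, 0.001], [-0.002, 1.0, -0.0], [-0.001, -0.0, -1.0]]
force: [0.8, 0.0, 1.0]
opening: 0.0852
grasp_force: 0.0
```

Emit:
carry_out(linear=[[2.2, -37.4, 3.5], [0, 0, 0], [0, 0, 0], [0, 0, 0], [0, 0, 0], [0, 0, 0], [0, 0, 0], [0, 0, 0]], rot=[[0, 0, 0], [0, 0, 0], [0, 0, 0], [0, 0, 0], [0, 0, 0], [0, 0, 0], [0, 0, 0], [0, 0, 0]], grip=[-1, -1, -1, -1, -1, -1, -1, -1])

```text
clock: 3.53
tcp_pos: [0.5668, -0.3052, 0.3032]
tool_rot: [[-1.0, -0.002, 0.0], [-0.002, 1.0, -0.0], [-0.0, -0.0, -1.0]]
force: [0.6, 0.4, -0.1]
opening: 0.0851
grasp_force: 0.0
```

Run:
```python
from h import *
import pickle
from scipy.optimize import least_squares
s=bot.sense();print(s["clock"],s["tcp_pos"],s["tool_rot"][:,0])
c=bot.get_calibration("wrist");w=bot.capture("wrist");cv2.imwrite("pics/w2.png",w)
b=cv2.GaussianBlur(w,(3,3),0).astype(int)
u=proj(c,[[.511,-.305,.003]])[0];print(u)
x0,y0=(u-95).astype(int).clip(0);x1,y1=(u+95).astype(int)
r=b[y0:y1,x0:x1];bg=np.median(r.reshape(-1,3),0);print(bg)
m=(np.abs(r-bg).sum(2)>36).astype(np.uint8);cn,_=cv2.findContours(m,cv2.RETR_EXTERNAL,cv2.CHAIN_APPROX_NONE)
k=max(cn,key=cv2.contourArea).reshape(-1,2)+[x0,y0]
P=plane(c,k,.003)[:,:2]*1000
f=lambda q:np.hypot(P[:,0]-q[0],P[:,1]-q[1])-q[2]
o=least_squares(f,[511,-305,50],loss="cauchy",f_scale=1.);print("lid",o.x,np.sort(np.abs(f(o.x)))[[len(P)//2,int(.8*len(P))]])
# black cap top: dark blob
d=(cv2.cvtColor(w,cv2.COLOR_BGR2GRAY)[y0:y1,x0:x1]<45).astype(np.uint8)
cn,_=cv2.findContours(d,cv2.RETR_EXTERNAL,cv2.CHAIN_APPROX_NONE);k=max(cn,key=cv2.contourArea).reshape(-1,2)+[x0,y0]
print(cv2.boundingRect(k))
th=np.linspace(0,6.28,60)
for z,rr,col in((.003,.05,(0,0,255)),(.066,.02,(0,255,0))):
    for p in proj(c,np.c_[o.x[0]/1e3+rr*np.cos(th),o.x[1]/1e3+rr*np.sin(th),0*th+z]):cv2.circle(w,tuple(p.round().astype(int)),0,col,-1)
cv2.imwrite("pics/e.png",cv2.resize(w[y0:y1,x0:x1],None,fx=3,fy=3))
cs=bot.get_calibration("scene");cd=bot.get_calibration("side");print("rodtop",tri([cs,cd],[(356.5,199),(216,181.5)]))
c1=pickle.load(open("c1.pkl","rb"));print("lug",plane(c1,[(265.7,61.7)],.152))
```

```text
3.5333 [ 0.56677417 -0.30517119  0.30320331] [-9.99998642e-01 -1.59070231e-03 -4.31269825e-04]
[277.81987272 127.48145375]
[148. 146. 142.]
lid [ 511.85200521 -309.399755     49.98764079] [0.27129187 0.46775421]
(182, 32, 28, 7)
rodtop [0.69047657 0.06164985 0.22292522]
lug [[0.4640789  0.02045086 0.152     ]]
```

View pics/e.png

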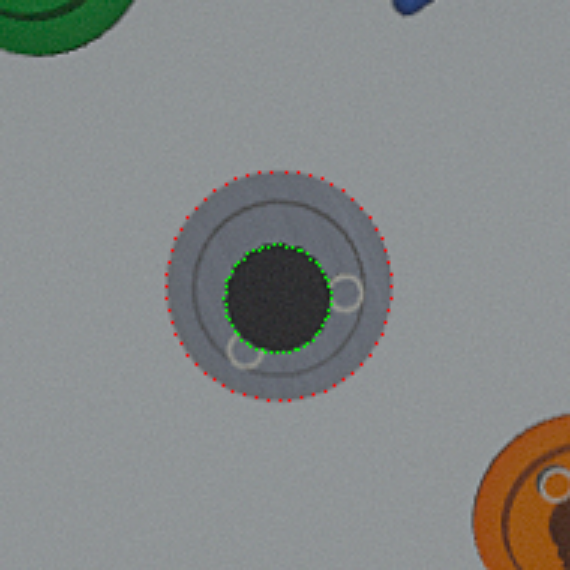

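The overlay fits: the lid is at (0.5119, -0.3094) with a radius of 50.0 mm. The two small ports are at (345,293) and (244,350) in the crop. I check their height before gripping.

Run:
```python
from h import *
import pickle
c1=pickle.load(open("c1.pkl","rb"));c=bot.get_calibration("wrist")
for a,b in (((54.6,117.6),(297,129.7)),((31.5,136.5),(263.3,148.7))):
    X=tri([c1,c],[a,b]);print(X,proj(c1,X)-a,proj(c,X)-b)
```

```text
[ 0.51227012 -0.28098764  0.02528501] [[0.0046946  0.05688635]] [[ 0.00462697 -0.06276588]]
[ 0.5369816  -0.3240548   0.02321581] [[-0.01674898 -0.32775424]] [[-0.02046497  0.36506049]]
```

Emit:
carry_out(linear=[[0, 0, 0], [0, 0, 0], [27.1, 4.6, 30], [27.2, 4.5, 30], [0, 0, 36], [0, 0, 36], [0, 0, 36], [0, 0, 36]], rot=[[0, 0, -6.9], [0, 0, -6.9], [0, 0, 0], [0, 0, 0], [0, 0, 0], [0, 0, 0], [0, 0, 0], [0, 0, 0]], grip=[-1, -1, -1, -1, -1, -1, -1, -1])

```text
clock: 4.25
tcp_pos: [0.5115, -0.3102, 0.0978]
tool_rot: [[-0.971, -0.239, 0.001], [-0.239, 0.971, -0.001], [-0.001, -0.001, -1.0]]
force: [-0.3, 0.2, 0.3]
opening: 0.0856
grasp_force: 0.0
```

Emit:
carry_out(linear=[[0, 0, 20], [0, 0, 18.2], [0, 0, 0], [0, 0, 0], [0, 0, 0], [0, 0, 0], [0, 0, 0], [0, 0, 0]], rot=[[0, 0, 0], [0, 0, 0], [0, 0, 0], [0, 0, 0], [0, 0, 0], [0, 0, 0], [0, 0, 0], [0, 0, 0]], grip=[-1, -1, -1, -1, 1, 1, 1, 1])

```text
clock: 4.92
tcp_pos: [0.5121, -0.3102, 0.062]
tool_rot: [[-0.971, -0.239, 0.002], [-0.239, 0.971, 0.0], [-0.002, -0.0, -1.0]]
force: [-1.6, -1.4, 46.2]
opening: 0.0388
grasp_force: 45.9
```

Emit:
carry_out(linear=[[0, 0, 0], [0, 0, 0], [0, 0, 0], [0, 0, 0], [0, 0, -5], [0, 0, -10], [0, 0, -15], [0, 0, -15]], rot=[[0, 0, 0], [0, 0, 0], [0, 0, 0], [0, 0, 0], [0, 0, 0], [0, 0, 0], [0, 0, 0], [0, 0, 0]], grip=[1, 1, 1, 1, 1, 1, 1, 1])

```text
clock: 5.58
tcp_pos: [0.5107, -0.3099, 0.1059]
tool_rot: [[-0.971, -0.238, -0.002], [-0.238, 0.971, 0.001], [0.001, 0.002, -1.0]]
force: [0.2, 1.0, -5.2]
opening: 0.0382
grasp_force: 60.9
```

Emit:
carry_out(linear=[[0, 0, -34], [0, 0, -35], [0, 0, -35], [0, 0, -35], [-16.4, 34.7, 0], [-16.4, 34.7, 0], [-16.4, 34.7, 0], [-16.4, 34.7, 0]], rot=[[0, 0, 0], [0, 0, 0], [0, 0, 0], [0, 0, 0], [0, 0, 0], [0, 0, 0], [0, 0, 0], [0, 0, 0]], grip=[1, 1, 1, 1, 1, 1, 1, 1])

```text
clock: 6.25
tcp_pos: [0.5416, -0.1585, 0.2452]
tool_rot: [[-0.971, -0.237, -0.0], [-0.237, 0.971, -0.0], [0.0, 0.0, -1.0]]
force: [1.1, 0.1, -5.6]
opening: 0.0385
grasp_force: 61.9
```

Emit:
carry_out(linear=[[-16.4, 34.7, 0], [-16.4, 34.7, 0], [-16.4, 34.7, 0], [-16.4, 34.7, 0], [-16.4, 34.8, 0], [0, 0, 0], [0, 0, 0], [0, 0, 0]], rot=[[0, 0, 0], [0, 0, 0], [0, 0, 0], [0, 0, 0], [0, 0, 0], [0, 0, 0], [0, 0, 0], [0, 0, 0]], grip=[1, 1, 1, 1, 1, 1, 1, 1])

```text
clock: 6.92
tcp_pos: [0.5799, 0.0283, 0.2446]
tool_rot: [[-0.971, -0.239, -0.001], [-0.239, 0.971, -0.001], [0.001, -0.001, -1.0]]
force: [0.4, -0.6, -4.4]
opening: 0.0382
grasp_force: 62.4
```

```bash
cat >> h.py <<'E'
V=np.array([.5957,.0329,.140]);YAW=np.radians(13.9)
Rv=np.array([[np.cos(YAW),-np.sin(YAW),0],[np.sin(YAW),np.cos(YAW),0],[0,0,1]])
def st():
    s=bot.sense();print(round(s["clock"],2),"loc mm",((s["tcp_pos"]-V)@Rv*1e3).round(2),"F",(s["force"]@Rv).round(1),"toolz",(s["tool_rot"][:,2]).round(4),"yaw",np.degrees(np.arctan2(*s["tool_rot"][1::-1,0])).round(2),"open",round(s["opening"],4),round(s["grasp_force"],1));return s
E
python3 - <<'E'
from h import *
s=st()
a=bot.capture("scene");b=bot.capture("side");w=bot.capture("wrist")
c1=cv2.resize(a[165:295,260:390],(400,400),interpolation=3);c2=cv2.resize(b[145:245,190:310],(400,333),interpolation=3)
o=np.zeros((600,800,3),np.uint8);o[:400,:400]=c1;o[:333,400:]=c2;o[333:600,400:756]=cv2.resize(w,(356,267));cv2.imwrite("pics/f.png",o);cv2.imwrite("pics/w3.png",w)
E
```

```text
6.92 loc mm [-16.49  -0.66 104.64] F [ 0.3 -0.7 -4.4] toolz [-8.e-04 -7.e-04 -1.e+00] yaw -166.15 open 0.0382 62.4
```

View pics/f.png

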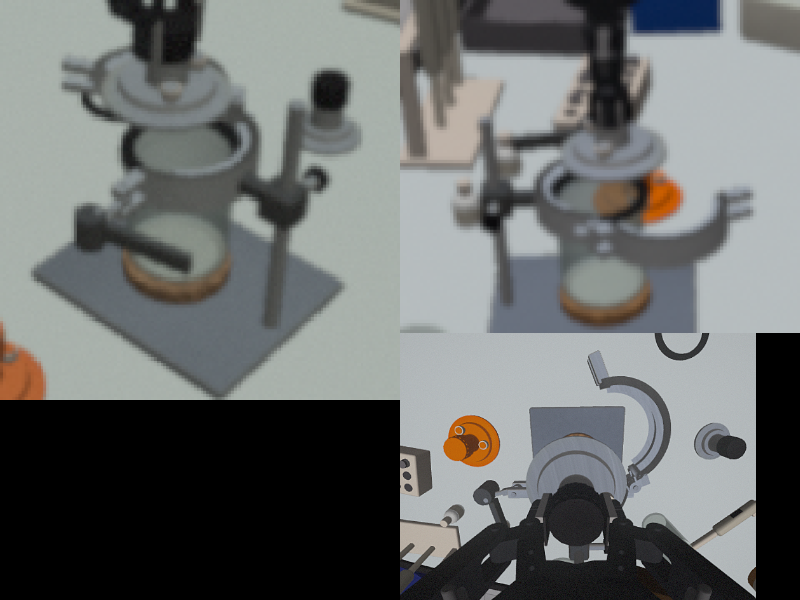

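The lid is held level above the open side of the rim, and the ring, latch and rod are unchanged. I lower it.

Emit:
carry_out(linear=[[0, 0.6, 10], [0, 0, 10], [0, 0, 10], [0, 0, 6], [0, 0, 2], [0, 0, 0], [0, 0, 0], [0, 0, 0]], rot=[[0, 0, 0], [0, 0, 0], [0, 0, 0], [0, 0, 0], [0, 0, 0], [0, 0, 0], [0, 0, 0], [0, 0, 0]], grip=[1, 1, 1, 1, 1, 1, 1, 1])

```text
clock: 7.73
tcp_pos: [0.5806, 0.0288, 0.207]
tool_rot: [[-0.971, -0.239, 0.001], [-0.239, 0.971, -0.0], [-0.001, -0.0, -1.0]]
force: [-0.4, 0.5, -5.1]
opening: 0.0382
grasp_force: 62.4
```

Emit:
carry_out(linear=[[0, 0, 0.6], [0, 0, 0.6], [0, 0, 0.6], [0, 0, 0.6], [0, 0, 0.3], [0, 0, 0], [0, 0, 0], [0, 0, 0]], rot=[[0, 0, 0], [0, 0, 0], [0, 0, 0], [0, 0, 0], [0, 0, 0], [0, 0, 0], [0, 0, 0], [0, 0, 0]], grip=[1, 1, 1, 1, 1, 1, 1, 1])

```text
clock: 8.4
tcp_pos: [0.5802, 0.0288, 0.2039]
tool_rot: [[-0.971, -0.239, -0.0], [-0.239, 0.971, 0.0], [0.0, 0.0, -1.0]]
force: [0.9, -1.4, -5.0]
opening: 0.0385
grasp_force: 62.4
```

```bash
python3 -c "
from h import *
st()"
```

```text
8.4 loc mm [-16.05  -0.22  63.87] F [ 0.6 -1.5 -5. ] toolz [-0.  0. -1.] yaw -166.2 open 0.0385 62.4
```

Emit:
carry_out(linear=[[0, 0, 0.4], [0, 0, 0.4], [0, 0, 0.4], [0, 0, 0], [0, 0, 0], [0, 0, 0], [0, 0, 0], [0, 0, 0]], rot=[[0, 0, 0], [0, 0, 0], [0, 0, 0], [0, 0, 0], [0, 0, 0], [0, 0, 0], [0, 0, 0], [0, 0, 0]], grip=[1, 1, 1, 1, 1, 1, 1, 1])

```text
clock: 9.07
tcp_pos: [0.5802, 0.0289, 0.2027]
tool_rot: [[-0.971, -0.239, 0.0], [-0.239, 0.971, 0.0], [-0.0, -0.0, -1.0]]
force: [-0.7, -0.3, -3.7]
opening: 0.0385
grasp_force: 62.4
```

```bash
python3 -c "
from h import *
st()"
```

```text
9.07 loc mm [-16.    -0.19  62.7 ] F [-0.8 -0.1 -3.7] toolz [ 1.e-04  0.e+00 -1.e+00] yaw -166.2 open 0.0385 62.4
```

Emit:
carry_out(linear=[[0, 0, 0.4], [0, 0, 0.4], [0, 0, 0], [0, 0, 0], [0, 0, 0], [0, 0, 0], [0, 0, 0], [0, 0, 0]], rot=[[0, 0, 0], [0, 0, 0], [0, 0, 0], [0, 0, 0], [0, 0, 0], [0, 0, 0], [0, 0, 0], [0, 0, 0]], grip=[1, 1, 1, 1, 1, 1, 1, 1])

```text
clock: 9.73
tcp_pos: [0.5802, 0.0288, 0.202]
tool_rot: [[-0.971, -0.239, 0.0], [-0.239, 0.971, -0.0], [-0.0, -0.0, -1.0]]
force: [-0.6, -0.3, -2.2]
opening: 0.0385
grasp_force: 62.6
```

```bash
python3 -c "
from h import *
st()"
```

```text
9.73 loc mm [-16.01  -0.23  62.01] F [-0.7 -0.1 -2.2] toolz [ 1.e-04 -1.e-04 -1.e+00] yaw -166.2 open 0.0385 62.6
```

Emit:
carry_out(linear=[[0, 0, 0.3], [-2, 0, 0], [-2, 0, 0], [-2, 0, 0], [-2, 0, 0], [-2, 0, 0], [-2, 0, 0], [0, 0, 0]], rot=[[0, 0, 0], [0, 0, 0], [0, 0, 0], [0, 0, 0], [0, 0, 0], [0, 0, 0], [0, 0, 0], [0, 0, 0]], grip=[1, 1, 1, 1, 1, 1, 1, 1])

```text
clock: 10.4
tcp_pos: [0.5923, 0.0317, 0.2017]
tool_rot: [[-0.971, -0.239, 0.001], [-0.239, 0.971, -0.0], [-0.0, -0.0, -1.0]]
force: [-3.3, 0.2, 2.3]
opening: 0.0386
grasp_force: 63.0
```

```bash
python3 -c "
from h import *
st()"
```

```text
10.4 loc mm [-3.54 -0.33 61.71] F [-3.2  1.   2.3] toolz [ 5.e-04 -1.e-04 -1.e+00] yaw -166.2 open 0.0386 63.0
```

Emit:
carry_out(linear=[[-1, 0, 0], [-1, 0, 0], [0, 0, 0], [0, 0, 0], [0, 0, 0], [0, 0, 0], [0, 0, 0], [0, 0, 0]], rot=[[0, 0, 0], [0, 0, 0], [0, 0, 0], [0, 0, 0], [0, 0, 0], [0, 0, 0], [0, 0, 0], [0, 0, 0]], grip=[1, 1, 1, 1, 1, 1, 1, 1])

```text
clock: 11.07
tcp_pos: [0.5938, 0.0322, 0.2016]
tool_rot: [[-0.971, -0.238, 0.0], [-0.238, 0.971, -0.0], [-0.0, -0.0, -1.0]]
force: [-3.3, -1.6, 2.0]
opening: 0.0388
grasp_force: 63.0
```

```bash
python3 -c "
from h import *
st()"
```

```text
11.07 loc mm [-1.99 -0.26 61.61] F [-3.6 -0.7  2. ] toolz [ 1.e-04 -0.e+00 -1.e+00] yaw -166.2 open 0.0388 63.0
```

Emit:
carry_out(linear=[[-0.7, 0, 0], [-0.7, 0, 0], [0, 0, 0], [0, 0, 0], [0, 0, 0], [0, 0, 0], [0, 0, 0], [0, 0, 0]], rot=[[0, 0, 0], [0, 0, 0], [0, 0, 0], [0, 0, 0], [0, 0, 0], [0, 0, 0], [0, 0, 0], [0, 0, 0]], grip=[1, 1, 1, 1, 1, 1, 1, 1])

```text
clock: 11.73
tcp_pos: [0.5951, 0.0325, 0.2016]
tool_rot: [[-0.971, -0.238, -0.0], [-0.238, 0.971, 0.0], [0.0, 0.0, -1.0]]
force: [-4.6, -1.0, 2.9]
opening: 0.0384
grasp_force: 63.1
```

```bash
python3 -c "
from h import *
st()"
```

```text
11.73 loc mm [-0.67 -0.25 61.59] F [-4.7  0.1  2.9] toolz [-0.  0. -1.] yaw -166.2 open 0.0384 63.1
```

Emit:
carry_out(linear=[[-0.5, 0, 0], [-0.5, 0, 0], [0, 0, 0], [0, 0, 0], [0, 0, 0], [0, 0, 0], [0, 0, 0], [0, 0, 0]], rot=[[0, 0, 0], [0, 0, 0], [0, 0, 0], [0, 0, 0], [0, 0, 0], [0, 0, 0], [0, 0, 0], [0, 0, 0]], grip=[1, 1, 1, 1, 1, 1, 1, 1])

```text
clock: 12.4
tcp_pos: [0.5962, 0.0328, 0.2016]
tool_rot: [[-0.971, -0.239, 0.0], [-0.239, 0.971, 0.0], [-0.0, 0.0, -1.0]]
force: [-4.0, -0.4, 1.7]
opening: 0.0385
grasp_force: 63.1
```

```bash
python3 -c "
from h import *
st()"
```

```text
12.4 loc mm [ 0.45 -0.24 61.62] F [-4.   0.6  1.7] toolz [ 2.e-04  1.e-04 -1.e+00] yaw -166.2 open 0.0385 63.1
```

Emit:
carry_out(linear=[[-0.5, 0, 0], [-0.5, 0, 0], [0, 0, 0], [0, 0, 0], [0, 0, 0], [0, 0, 0], [0, 0, 0], [0, 0, 0]], rot=[[0, 0, 0], [0, 0, 0], [0, 0, 0], [0, 0, 0], [0, 0, 0], [0, 0, 0], [0, 0, 0], [0, 0, 0]], grip=[1, 1, 1, 1, 1, 1, 1, 1])

```text
clock: 13.07
tcp_pos: [0.5971, 0.033, 0.2016]
tool_rot: [[-0.971, -0.239, 0.0], [-0.239, 0.971, 0.0], [-0.0, 0.0, -1.0]]
force: [-4.3, -1.1, 2.9]
opening: 0.0382
grasp_force: 63.1
```

```bash
python3 -c "
from h import *
st()"
```

```text
13.07 loc mm [ 1.38 -0.22 61.58] F [-4.4 -0.1  2.9] toolz [ 0.  0. -1.] yaw -166.2 open 0.0382 63.1
```

Emit:
carry_out(linear=[[-0.4, 0, 0], [-0.4, 0, 0], [0, 0, 0], [0, 0, 0], [0, 0, 0], [0, 0, 0], [0, 0, 0], [0, 0, 0]], rot=[[0, 0, 0], [0, 0, 0], [0, 0, 0], [0, 0, 0], [0, 0, 0], [0, 0, 0], [0, 0, 0], [0, 0, 0]], grip=[1, 1, 1, 1, 1, 1, 1, 1])

```text
clock: 13.73
tcp_pos: [0.5975, 0.0331, 0.2016]
tool_rot: [[-0.971, -0.238, -0.001], [-0.238, 0.971, -0.0], [0.001, 0.0, -1.0]]
force: [-4.7, -2.0, 4.0]
opening: 0.0385
grasp_force: 63.3
```

```bash
python3 -c "
from h import *
st()"
```

```text
13.73 loc mm [ 1.85 -0.23 61.56] F [-5.  -0.8  4. ] toolz [-6.e-04 -1.e-04 -1.e+00] yaw -166.21 open 0.0385 63.3
```

Emit:
carry_out(linear=[[-0.4, 0, 0], [-0.4, 0, 0], [0, 0, 0], [0, 0, 0], [0, 0, 0], [0, 0, 0], [0, 0, 0], [0, 0, 0]], rot=[[0, 0, 0], [0, 0, 0], [0, 0, 0], [0, 0, 0], [0, 0, 0], [0, 0, 0], [0, 0, 0], [0, 0, 0]], grip=[1, 1, 1, 1, 1, 1, 1, 1])

```text
clock: 14.4
tcp_pos: [0.5977, 0.0333, 0.2015]
tool_rot: [[-0.971, -0.238, -0.002], [-0.238, 0.971, -0.0], [0.002, 0.0, -1.0]]
force: [-7.3, -2.6, 4.7]
opening: 0.0382
grasp_force: 63.4
```

```bash
python3 -c "
from h import *
st()"
```

```text
14.4 loc mm [ 2.04 -0.13 61.47] F [-7.7 -0.7  4.7] toolz [-1.9e-03 -3.0e-04 -1.0e+00] yaw -166.22 open 0.0382 63.4
```

The lid has stopped against the wall: the force is rising and the motion has ended. I ease off, release and retreat.

Emit:
carry_out(linear=[[0.8, 0, 0], [0, 0, 0], [0, 0, -0.3], [0, 0, 0], [0, 0, 0], [0, 0, 0], [0, 0, 0], [0, 0, 0]], rot=[[0, 0, 0], [0, 0, 0], [0, 0, 0], [0, 0, 0], [0, 0, 0], [0, 0, 0], [0, 0, 0], [0, 0, 0]], grip=[1, 1, 1, 1, -1, -1, -1, -1])

```text
clock: 15.07
tcp_pos: [0.5987, 0.0333, 0.2021]
tool_rot: [[-0.971, -0.239, 0.002], [-0.239, 0.971, 0.0], [-0.002, -0.0, -1.0]]
force: [1.0, 0.3, -0.2]
opening: 0.0839
grasp_force: 0.0
```

Emit:
carry_out(linear=[[0, 0, -5], [0, 0, -15], [0, 0, -25], [0, 0, -30], [0, 0, -30], [0, 0, -20], [0, 0, 0], [0, 0, 0]], rot=[[0, 0, 0], [0, 0, 0], [0, 0, 0], [0, 0, 0], [0, 0, 0], [0, 0, 0], [0, 0, 0], [0, 0, 0]], grip=[-1, -1, -1, -1, 1, 1, 1, 1])

```text
clock: 15.73
tcp_pos: [0.5988, 0.0332, 0.3287]
tool_rot: [[-0.971, -0.239, 0.004], [-0.239, 0.971, -0.0], [-0.004, -0.001, -1.0]]
force: [0.5, 0.1, -1.2]
opening: 0.0388
grasp_force: 0.0
```

```bash
sed -i 's/^V=.*;/V=np.array([.5967,.0331,.140]);/' h.py
python3 - <<'E'
from h import *
import pickle
s=st();print(s["qpos"])
c=bot.get_calibration("wrist");w=bot.capture("wrist");cv2.imwrite("pics/w4.png",w)
pickle.dump(c,open("c4.pkl","wb"))
H=V+Rv@[0,.068,-.00275]
c1=pickle.load(open("c1.pkl","rb"))
f=plane(c1,[(271.0,56.9)],.152)[0];d=(f-H)@Rv*1e3
print("lug face local",((f-V)@Rv*1e3),"r",np.hypot(*d[:2]),"q",np.degrees(np.arctan2(-139,-13)-np.arctan2(d[1],d[0]))%360)
# overlay predicted lid + ring at q
th=np.linspace(0,6.28,80)
for z,rr,ctr in((.004,.05,V),(.066,.02,V)):
    for p in proj(c,np.c_[ctr[0]+rr*np.cos(th),ctr[1]+rr*np.sin(th),0*th+.14+z]):cv2.circle(w,tuple(p.round().astype(int)),0,(0,0,255),-1)
L=np.array([[7,-78,-2.75],[13.8,-111.8,-2.75],[88,-96,-2.75],[0,68,12]])/1e3
for p in proj(c,V+L@Rv.T):cv2.circle(w,tuple(p.round().astype(int)),2,(0,255,0),-1)
cv2.imwrite("pics/g.png",cv2.resize(w,(800,600),interpolation=3))
E
```

```text
15.73 loc mm [  2.08  -0.44 188.67] F [ 0.5 -0.  -1.2] toolz [ 3.9e-03 -1.0e-04 -1.0e+00] yaw -166.2 open 0.0388 0.0
[-6.77493980e-02  3.84969895e-01  7.76738451e-02  1.25959950e+00
  1.25396945e-04 -3.08656080e-01]
lug face local [-134.56966217   25.25757526   12.        ] r 141.19457797635826 q 67.03589724289627
```

View pics/g.png

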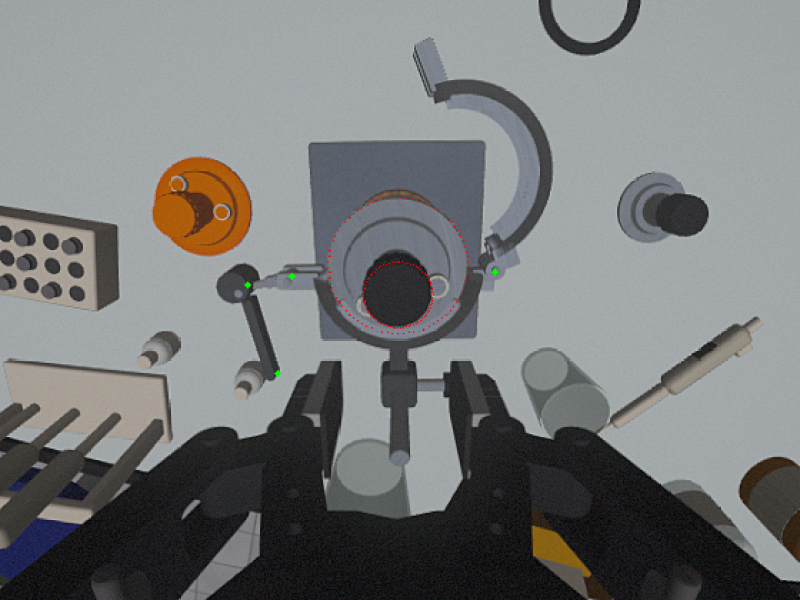

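The lid sits on the rim under the fixed lip, its outline matching the prediction at (398,265). The ring's lug is at (428,65) and the handle end at (272,376). The ring stands open about 67°. I move the closed fingers behind the lug.

Emit:
carry_out(linear=[[30.8, 11.4, 0], [30.8, 11.4, 0], [30.8, 11.4, 0], [30.8, 11.4, 0], [30.6, 11.6, 0], [0, 0, 16], [0, 0, 16], [0, 0, 16]], rot=[[0, 0, 0], [0, 0, 0], [0, 0, 0], [0, 0, 0], [0, 0, 0], [0, 0, 6.7], [0, 0, 6.7], [0, 0, 6.7]], grip=[1, 1, 1, 1, 1, 1, 1, 1])

```text
clock: 16.45
tcp_pos: [0.4337, 0.0522, 0.2775]
tool_rot: [[-0.993, 0.115, -0.001], [0.115, 0.993, 0.0], [0.001, 0.0, -1.0]]
force: [-0.2, -0.3, 0.5]
opening: 0.0
grasp_force: 0.0
```

Emit:
carry_out(linear=[[0, 0, 17], [0, 0, 17], [0, 0, 17], [0, 0, 17], [0, 0, 17], [0, 0, 17], [0, 0, 18.7], [0, 0, 0]], rot=[[0, 0, 6.7], [0, 0, 6.7], [0, 0, 6.7], [0, 0, 6.7], [0, 0, 6.7], [0, 0, 6.7], [0, 0, 6.7], [0, 0, 0]], grip=[1, 1, 1, 1, 1, 1, 1, 1])

```text
clock: 17.12
tcp_pos: [0.4313, 0.0522, 0.1543]
tool_rot: [[-0.597, 0.802, -0.008], [0.802, 0.597, 0.0], [0.005, -0.006, -1.0]]
force: [-1.2, 0.3, -0.4]
opening: 0.0001
grasp_force: 0.0
```

```bash
cat >> h.py <<'E'
H=np.array([0,68.])
def lug(s):
    p=((s["tcp_pos"]-V)@Rv*1e3)[:2]-H
    yl=np.degrees(np.arctan2(*s["tool_rot"][1::-1,0]))-180-13.9
    a=np.radians(yl);c,q=np.cos(a),np.sin(a)
    print("tool yaw rel",(yl+180)%360-180,"in tool-aligned hinge frame",(c*p[0]+q*p[1]).round(1),(-q*p[0]+c*p[1]).round(1))
E
python3 -c "
from h import *
lug(st())"
```

```text
17.12 loc mm [-155.97   58.28   14.28] F [-1.1  0.6 -0.4] toolz [-7.8e-03  4.0e-04 -1.0e+00] yaw 126.69 open 0.0001 0.0
tool yaw rel -67.21122494092202 in tool-aligned hinge frame -51.4 -147.6
```

Emit:
carry_out(linear=[[0, 3.6, -6], [-9, 0, 0], [-9, 0, 0], [-9, 0, 0], [-7.57, -1.06, 0], [-7.57, -1.06, 0], [-7.57, -1.06, 0], [-7.57, -1.06, 0]], rot=[[0, 0, 0], [0, 0, 0], [0, 0, 0], [0, 0, 0], [0, 0, -3], [0, 0, -3], [0, 0, -3], [0, 0, -3]], grip=[1, 1, 1, 1, 1, 1, 1, 1])

```text
clock: 17.78
tcp_pos: [0.4717, 0.0062, 0.1649]
tool_rot: [[-0.754, 0.657, 0.001], [0.657, 0.754, 0.001], [-0.0, 0.001, -1.0]]
force: [-0.9, 0.8, 0.1]
opening: -0.0003
grasp_force: 0.6
```

```bash
python3 -c "
from h import *
lug(st())"
```

```text
17.78 loc mm [-127.82    3.94   24.85] F [-0.7  1.   0.1] toolz [ 1.2e-03  7.0e-04 -1.0e+00] yaw 138.96 open -0.0003 0.6
tool yaw rel -54.93809269176083 in tool-aligned hinge frame -21.0 -141.4
```

Emit:
carry_out(linear=[[-7.57, -1.06, 0], [-7.57, -1.06, 0], [-7.57, -1.06, 0], [-7.57, -1.06, 0], [-7.57, -1.06, 0], [-7.57, -1.06, 0], [-7.57, -1.06, 0], [-7.57, -1.06, 0]], rot=[[0, 0, -3], [0, 0, -3], [0, 0, -3], [0, 0, -3], [0, 0, -3], [0, 0, -3], [0, 0, -3], [0, 0, -3]], grip=[1, 1, 1, 1, 1, 1, 1, 1])

```text
clock: 18.45
tcp_pos: [0.5188, -0.0318, 0.1647]
tool_rot: [[-0.956, 0.293, 0.0], [0.293, 0.956, 0.0], [-0.0, 0.001, -1.0]]
force: [-1.0, 2.3, 0.1]
opening: -0.0
grasp_force: 0.6
```

```bash
python3 -c "
from h import *
lug(st())"
```

```text
18.45 loc mm [-91.24 -44.28  24.68] F [-0.4  2.5  0.1] toolz [ 5.e-04  5.e-04 -1.e+00] yaw 162.95 open -0.0 0.6
tool yaw rel -30.946659776099125 in tool-aligned hinge frame -20.5 -143.2
```

Emit:
carry_out(linear=[[-7.57, -1.06, 2], [-7.57, -1.06, 2], [-7.57, -1.06, 0], [-7.57, -1.06, 0], [-7.57, -1.06, 0], [-7.57, -1.06, 0], [-7.57, -1.06, 0], [0, 0, 0]], rot=[[0, 0, -3], [0, 0, -3], [0, 0, -3], [0, 0, -3], [0, 0, -3], [0, 0, -3], [0, 0, -3], [0, 0, 0]], grip=[1, 1, 1, 1, 1, 1, 1, 1])

```text
clock: 19.12
tcp_pos: [0.5711, -0.047, 0.1607]
tool_rot: [[-0.998, -0.067, 0.002], [-0.067, 0.998, -0.001], [-0.002, -0.001, -1.0]]
force: [-0.8, -0.5, 0.3]
opening: -0.0001
grasp_force: 0.0
```

```bash
python3 -c "
from h import *
lug(st())"
```

```text
19.12 loc mm [-44.12 -71.61  20.73] F [-0.9 -0.3  0.3] toolz [ 2.2e-03 -6.0e-04 -1.0e+00] yaw -176.16 open -0.0001 0.0
tool yaw rel -10.06280544867468 in tool-aligned hinge frame -19.0 -145.2
```

Emit:
carry_out(linear=[[-2.5, -0.4, 0], [-2.5, -0.4, 0], [-2.5, -0.4, 0], [-2.5, -0.4, 0], [0, 0, 0], [0, 0, 0], [0, 0, 0], [0, 0, 0]], rot=[[0, 0, -1], [0, 0, -1], [0, 0, -1], [0, 0, -1], [0, 0, 0], [0, 0, 0], [0, 0, 0], [0, 0, 0]], grip=[1, 1, 1, 1, 1, 1, 1, 1])

```text
clock: 19.78
tcp_pos: [0.5793, -0.0462, 0.1602]
tool_rot: [[-0.991, -0.136, 0.0], [-0.136, 0.991, 0.0], [-0.0, 0.0, -1.0]]
force: [0.7, 0.8, -1.0]
opening: -0.0002
grasp_force: 0.0
```

```bash
python3 -c "
from h import *
lug(st())"
```

```text
19.78 loc mm [-35.92 -72.76  20.23] F [ 0.9  0.6 -1. ] toolz [ 2.e-04  2.e-04 -1.e+00] yaw -172.19 open -0.0002 0.0
tool yaw rel -6.0943979043807985 in tool-aligned hinge frame -20.8 -143.8
```

Emit:
carry_out(linear=[[-2, -0.3, 0], [-2, -0.3, 0], [-2, -0.2, 0], [-2, -0.2, 0], [0, 0, 0], [0, 0, 0], [0, 0, 0], [0, 0, 0]], rot=[[0, 0, -1], [0, 0, -1], [0, 0, -1], [0, 0, -1], [0, 0, 0], [0, 0, 0], [0, 0, 0], [0, 0, 0]], grip=[1, 1, 1, 1, 1, 1, 1, 1])

```text
clock: 20.45
tcp_pos: [0.5875, -0.046, 0.1602]
tool_rot: [[-0.979, -0.205, 0.0], [-0.205, 0.979, 0.0], [-0.0, -0.0, -1.0]]
force: [-1.0, -0.1, -0.3]
opening: 0.0004
grasp_force: 0.0
```

Run:
```python
from h import *
lug(st())
b=bot.capture("side");w=bot.capture("wrist");a=bot.capture("scene")
o=np.zeros((600,800,3),np.uint8);o[:390,:520]=cv2.resize(w,(520,390));o[:280,520:]=cv2.resize(b[165:265,200:300],(280,280));o[300:600,520:]=cv2.resize(a[185:285,280:373],(280,300));cv2.imwrite("pics/i.png",o)
```

```text
20.45 loc mm [-27.97 -74.58  20.2 ] F [-0.9  0.2 -0.3] toolz [ 3.e-04  0.e+00 -1.e+00] yaw -168.2 open 0.0004 0.0
tool yaw rel -2.0984569037141227 in tool-aligned hinge frame -22.7 -143.5
```

View pics/i.png

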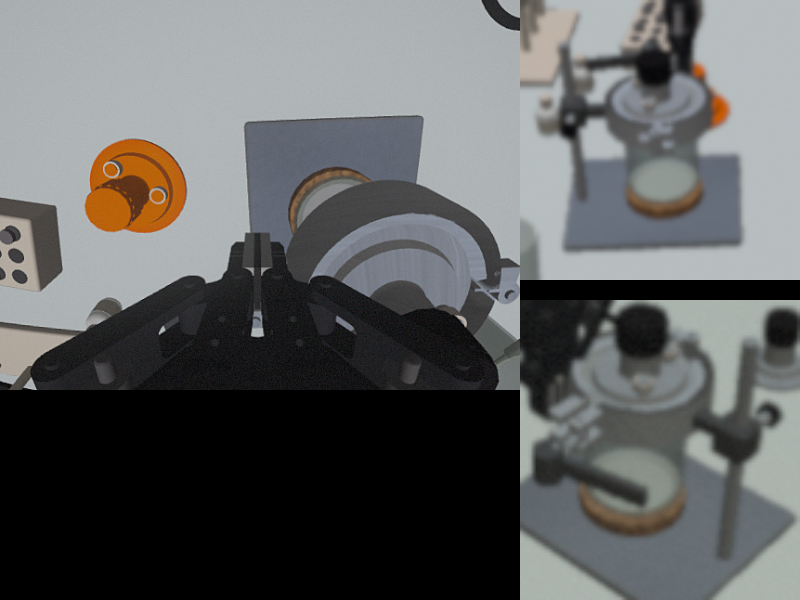

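The ring is almost shut around the lid, with the lug in front of the fingers at (258,320). I keep pushing until it stops firmly.

Emit:
carry_out(linear=[[-1, 0, 0], [-1, 0, 0], [-1, 0, 0], [0, 0, 0], [0, 0, 0], [0, 0, 0], [0, 0, 0], [0, 0, 0]], rot=[[0, 0, -1], [0, 0, -1], [0, 0, 0], [0, 0, 0], [0, 0, 0], [0, 0, 0], [0, 0, 0], [0, 0, 0]], grip=[1, 1, 1, 1, 1, 1, 1, 1])

```text
clock: 21.27
tcp_pos: [0.5903, -0.0453, 0.1602]
tool_rot: [[-0.971, -0.239, 0.0], [-0.239, 0.971, 0.0], [-0.0, 0.0, -1.0]]
force: [-0.7, 0.1, -0.5]
opening: -0.0002
grasp_force: 0.1
```

```bash
python3 -c "
from h import *
lug(st())"
```

```text
21.27 loc mm [-25.02 -74.52  20.18] F [-0.7  0.3 -0.5] toolz [ 1.e-04  2.e-04 -1.e+00] yaw -166.19 open -0.0002 0.1
tool yaw rel -0.09448759297328024 in tool-aligned hinge frame -24.8 -142.6
```

Emit:
carry_out(linear=[[-1, 0, 0], [-1, 0, 0], [0, 0, 0], [0, 0, 0], [0, 0, 0], [0, 0, 0], [0, 0, 0], [0, 0, 0]], rot=[[0, 0, 0], [0, 0, 0], [0, 0, 0], [0, 0, 0], [0, 0, 0], [0, 0, 0], [0, 0, 0], [0, 0, 0]], grip=[1, 1, 1, 1, 1, 1, 1, 1])

```text
clock: 21.93
tcp_pos: [0.5923, -0.0448, 0.1602]
tool_rot: [[-0.971, -0.239, 0.0], [-0.239, 0.971, 0.0], [-0.0, 0.0, -1.0]]
force: [-1.0, 0.7, -0.1]
opening: -0.0001
grasp_force: 0.1
```

```bash
python3 -c "
from h import *
lug(st())"
```

```text
21.93 loc mm [-23.01 -74.58  20.2 ] F [-0.8  0.9 -0.1] toolz [ 2.e-04  2.e-04 -1.e+00] yaw -166.2 open -0.0001 0.1
tool yaw rel -0.09729121338534696 in tool-aligned hinge frame -22.8 -142.6
```

Emit:
carry_out(linear=[[-1, 0, 0], [-1, 0, 0], [-0.5, 0, 0], [0, 0, 0], [0, 0, 0], [0, 0, 0], [0, 0, 0], [0, 0, 0]], rot=[[0, 0, 0], [0, 0, 0], [0, 0, 0], [0, 0, 0], [0, 0, 0], [0, 0, 0], [0, 0, 0], [0, 0, 0]], grip=[1, 1, 1, 1, 1, 1, 1, 1])

```text
clock: 22.6
tcp_pos: [0.5931, -0.0446, 0.1601]
tool_rot: [[-0.971, -0.238, -0.003], [-0.238, 0.971, -0.001], [0.003, -0.0, -1.0]]
force: [-6.1, -1.6, 3.4]
opening: 0.0
grasp_force: 3.0
```

```bash
python3 -c "
from h import *
lug(st())"
```

```text
22.6 loc mm [-22.21 -74.59  20.12] F [-6.3 -0.1  3.4] toolz [-0.0032 -0.001  -1.    ] yaw -166.22 open 0.0 3.0
tool yaw rel -0.12083305080420814 in tool-aligned hinge frame -21.9 -142.6
```

Emit:
carry_out(linear=[[-1, 0, 0], [-1, 0, 0], [0, 0, 0], [0, 0, 0], [0, 0, 0], [0, 0, 0], [0, 0, 0], [0, 0, 0]], rot=[[0, 0, 0], [0, 0, 0], [0, 0, 0], [0, 0, 0], [0, 0, 0], [0, 0, 0], [0, 0, 0], [0, 0, 0]], grip=[1, 1, 1, 1, 1, 1, 1, 1])

```text
clock: 23.27
tcp_pos: [0.5932, -0.0446, 0.16]
tool_rot: [[-0.971, -0.238, -0.007], [-0.238, 0.971, -0.002], [0.007, -0.0, -1.0]]
force: [-11.0, -3.5, 7.3]
opening: -0.0003
grasp_force: 5.8
```

```bash
python3 -c "
from h import *
lug(st())"
```

```text
23.27 loc mm [-22.05 -74.61  20.03] F [-11.5  -0.7   7.3] toolz [-0.0068 -0.0022 -1.    ] yaw -166.25 open -0.0003 5.8
tool yaw rel -0.1463194040900362 in tool-aligned hinge frame -21.7 -142.7
```

The ring is hard against its stop: the push reads 11.5 N with no further motion. Next I measure the handle from the last wrist view.

Run:
```python
from h import *
import pickle
c=pickle.load(open("c4.pkl","rb"));w=cv2.imread("pics/w4.png")
P=plane(c,np.array([(251,300),(272,376)])/1.42857,.1453);print("handle loc",((P-V)@Rv*1e3).round(1))
P=plane(c,np.array([(240,283)])/1.42857,.16);print("knob loc z.16",((P-V)@Rv*1e3).round(1))
g=cv2.cvtColor(w,cv2.COLOR_BGR2GRAY)
x0,y0=140,170;r=w[y0:285,x0:230]
cv2.imwrite("pics/j.png",cv2.resize(r,None,fx=5,fy=5,interpolation=3))
```

```text
handle loc [[  23.3 -107.6    5.3]
 [  85.9  -98.     5.3]]
knob loc z.16 [[   5.9 -108.8   20. ]]
```

View pics/j.png

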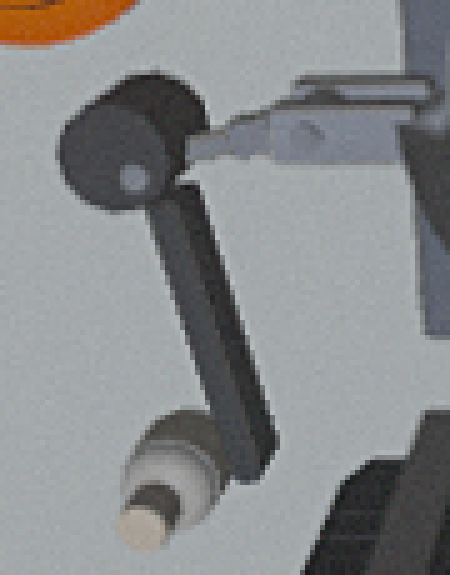

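Emit:
carry_out(linear=[[2, 0, 0], [15, 0, 0], [20, 0, 0], [0, 0, -30], [0, 0, -35], [0, 0, -35], [0, 0, 0], [0, 0, 0]], rot=[[0, 0, 0], [0, 0, 0], [0, 0, 0], [0, 0, 0], [0, 0, 0], [0, 0, 0], [0, 0, 0], [0, 0, 0]], grip=[1, 1, 1, 1, 1, 1, 1, 1])

```text
clock: 23.93
tcp_pos: [0.5626, -0.0529, 0.2628]
tool_rot: [[-0.971, -0.239, 0.006], [-0.239, 0.971, -0.001], [-0.006, -0.002, -1.0]]
force: [0.2, 0.1, -1.3]
opening: -0.0001
grasp_force: 0.0
```

```bash
python3 -c "
from h import *
lug(st());print(bot.sense()['qpos'])"
```

```text
23.93 loc mm [-53.75 -75.25 122.82] F [ 0.3  0.1 -1.3] toolz [ 6.1e-03 -9.0e-04 -1.0e+00] yaw -166.19 open -0.0001 0.0
tool yaw rel -0.09151955684603763 in tool-aligned hinge frame -53.5 -143.3
[-2.24532247e-01  3.45470372e-01 -1.47697503e-01  1.07148738e+00
  4.72553306e-04 -4.65527592e-01]
```

The crop shows the handle's top face running from about (160,205) to (243,477), with a tall knob at (115,150). The handle end is therefore near local (88,-100), pointing about 10°. I go to its inner side near the end.

Emit:
carry_out(linear=[[-31.4, 0.2, 0], [-31.4, 0.2, 0], [-31.4, 0.2, 0], [-31.3, 0.2, 0], [0, 0, 0], [0, 0, 0], [0, 0, 0], [0, 0, 0]], rot=[[0, 0, 0], [0, 0, 0], [0, 0, 0], [0, 0, 0], [0, 0, -6.7], [0, 0, -6.7], [0, 0, -6.7], [0, 0, -6.7]], grip=[1, 1, 1, 1, 1, 1, 1, 1])

```text
clock: 24.6
tcp_pos: [0.682, -0.0215, 0.2576]
tool_rot: [[-0.755, -0.655, -0.003], [-0.655, 0.755, 0.001], [0.002, 0.003, -1.0]]
force: [-0.4, -0.6, -0.3]
opening: -0.0
grasp_force: 0.0
```

Emit:
carry_out(linear=[[0, 0, 0], [0, 0, 0], [0, 0, 0], [0, 0, 0], [0, 0, 0], [0, 0, 0], [0, 0, 0], [0, 0, 0]], rot=[[0, 0, -6.7], [0, 0, -6.7], [0, 0, -6.7], [0, 0, -6.7], [0, 0, -6.7], [0, 0, -6.7], [0, 0, -6.6], [0, 0, -6.6]], grip=[1, 1, 1, 1, 1, 1, 1, 1])

```text
clock: 25.27
tcp_pos: [0.6819, -0.0216, 0.2581]
tool_rot: [[0.076, -0.997, -0.002], [-0.997, -0.076, 0.001], [-0.001, 0.002, -1.0]]
force: [0.9, -0.3, 0.7]
opening: -0.0001
grasp_force: 0.0
```

Emit:
carry_out(linear=[[0, 0, 10], [0, 0, 15], [0, 0, 15], [0, 0, 15], [0, 0, 0], [0, 0, 0], [0, 0, 0], [0, 0, 0]], rot=[[0, 0, -6.6], [0, 0, -6.6], [0, 0, -6.6], [0, 0, 0], [0, 0, 0], [0, 0, 0], [0, 0, 0], [0, 0, 0]], grip=[1, 1, 1, 1, 1, 1, 1, 1])

```text
clock: 25.93
tcp_pos: [0.6829, -0.0219, 0.206]
tool_rot: [[0.403, -0.915, 0.001], [-0.915, -0.403, -0.0], [0.001, -0.001, -1.0]]
force: [1.3, -0.3, -0.2]
opening: -0.0001
grasp_force: 0.0
```

```bash
python3 -c "
from h import *
lug(st());print(bot.sense()['qpos'])"
```

```text
25.93 loc mm [ 70.45 -74.14  65.98] F [ 1.2 -0.6 -0.2] toolz [ 1.3e-03 -1.0e-04 -1.0e+00] yaw -66.21 open -0.0001 0.0
tool yaw rel 99.89461082815302 in tool-aligned hinge frame -152.1 -45.0
[-1.40080877e-01  6.07586883e-01  1.26890061e-01  1.08875636e+00
  8.33040767e-05 -2.12617183e+00]
```

Emit:
carry_out(linear=[[0, 0, 16], [0, 0, 17], [0, 0, 17], [0, 0, 0], [5, 0, 0], [5, 0, 0], [5, 0, 0], [0, 0, 0]], rot=[[0, 0, 0], [0, 0, 0], [0, 0, 0], [0, 0, 0], [0, 0, 0], [0, 0, 0], [0, 0, 0], [0, 0, 0]], grip=[1, 1, 1, 1, 1, 1, 1, 1])

```text
clock: 26.6
tcp_pos: [0.6897, -0.0371, 0.1567]
tool_rot: [[0.402, -0.915, 0.003], [-0.915, -0.402, -0.001], [0.002, -0.002, -1.0]]
force: [-0.1, 0.2, -0.1]
opening: -0.0002
grasp_force: 0.0
```

```bash
python3 -c "
from h import *
lug(st())"
```

```text
26.6 loc mm [ 73.41 -90.5   16.67] F [-0.   0.3 -0.1] toolz [ 2.6e-03 -9.0e-04 -1.0e+00] yaw -66.27 open -0.0002 0.0
tool yaw rel 99.82715775272743 in tool-aligned hinge frame -168.7 -45.3
```

Emit:
carry_out(linear=[[5.5, 2.2, 0], [5.5, 2.2, 0], [5.5, 2.2, 0], [5.5, 2.2, 0], [0, 0, 0], [0, 0, 0], [0, 0, 0], [0, 0, 0]], rot=[[0, 0, 5], [0, 0, 5], [0, 0, 5], [0, 0, 5], [0, 0, 0], [0, 0, 0], [0, 0, 0], [0, 0, 0]], grip=[1, 1, 1, 1, 1, 1, 1, 1])

```text
clock: 27.27
tcp_pos: [0.6864, -0.0589, 0.1555]
tool_rot: [[0.068, -0.998, 0.001], [-0.998, -0.068, -0.0], [0.0, -0.001, -1.0]]
force: [-0.2, 0.4, -0.2]
opening: 0.0003
grasp_force: 0.0
```

```bash
cat >> h.py <<'E'
def aboutL(s,L=(7,-78)):
    p=((s["tcp_pos"]-V)@Rv*1e3)[:2]-np.array(L);x,y=[s["tool_rot"][:2,i]@Rv[:2,:2] for i in(0,1)]
    print("from pivot: tx %.1f ty %.1f ; Fx_t %.1f Fy_t %.1f"%(p@x,p@y,(s["force"][:2]@Rv[:2,:2])@x,(s["force"][:2]@Rv[:2,:2])@y))
E
python3 - <<'E'
from h import *
s=st();aboutL(s)
a=bot.capture("scene");w=bot.capture("wrist")
cv2.imwrite("pics/k1.png",a);cv2.imwrite("pics/k2.png",w)
E
```

```text
27.27 loc mm [  64.95 -110.87   15.45] F [-0.1  0.4 -0.2] toolz [ 5.e-04 -0.e+00 -1.e+00] yaw -86.12 open 0.0003 0.0
from pivot: tx 22.3 ty -62.8 ; Fx_t -0.4 Fy_t 0.2
```

I have used up the picture views, so I check numerically whether the handle moved with the finger.

Run:
```python
from h import *
c=bot.get_calibration("scene");cd=bot.get_calibration("side");cw=bot.get_calibration("wrist")
k0=cv2.imread("pics/a.png",0);k1=cv2.imread("pics/k1.png",0);kw=cv2.imread("pics/k2.png",0)
def hand(link,lev,l=34.5):
    a=np.radians(180)+link;P=np.array([7,-78])+l*np.array([np.cos(a),np.sin(a)])
    t=np.radians(138)+link+lev;h=np.array([np.cos(t),np.sin(t)])
    return [np.r_[P+r*h,-2.75+8]/1e3 for r in (20,30,40,50,60,70)]
def smp(img,c,X):
    return [int(img[int(round(v)),int(round(u))]) if 0<=u<560 and 0<=v<420 else -1 for u,v in proj(c,V+np.array(X)@Rv.T)]
for link in (1.77,1.6,1.42,1.3):
    X=hand(link,2.3);print(link,np.array(X[-1][:2]*1e3).round(),"start",smp(k0,c,X),"now",smp(k1,c,X),"wrist",smp(kw,cw,X))
print(bot.get_calibration("wrist")["R"][2])
```

```text
1.77 [ 82. -98.] start [75, 75, 86, 81, 101, 91] now [107, 66, 52, 26, 41, 144] wrist [84, 40, 35, 10, 35, 22]
1.6 [  78. -111.] start [61, 52, 50, 39, 36, 34] now [104, 106, 70, 51, 33, 28] wrist [97, 47, 95, 51, 56, 40]
1.42 [  71. -123.] start [50, 43, 38, 38, 69, 117] now [96, 82, 81, 88, 63, 67] wrist [41, 74, 91, 30, 26, 37]
1.3 [  65. -130.] start [64, 41, 37, 59, 89, 90] now [80, 68, 68, 68, 62, 59] wrist [61, 58, 60, 64, 66, 63]
[-0.01906935  0.30600715 -0.95183821]
```

Emit:
carry_out(linear=[[5.5, 2.2, 0], [5.5, 2.2, 0], [5.5, 2.2, 0], [5.5, 2.2, 0], [5.5, 2.2, 0], [5.5, 2.2, 0], [0, 0, 0], [0, 0, 0]], rot=[[0, 0, 5], [0, 0, 5], [0, 0, 5], [0, 0, 5], [0, 0, 5], [0, 0, 5], [0, 0, 0], [0, 0, 0]], grip=[1, 1, 1, 1, 1, 1, 1, 1])

```text
clock: 28.03
tcp_pos: [0.6683, -0.0894, 0.1553]
tool_rot: [[-0.439, -0.898, 0.0], [-0.898, 0.439, -0.0], [0.0, -0.0, -1.0]]
force: [-0.2, -0.5, -0.5]
opening: -0.0
grasp_force: 0.0
```

```bash
python3 -c "
from h import *
s=st();aboutL(s)"
```

```text
28.03 loc mm [  40.12 -136.13   15.27] F [-0.4 -0.4 -0.5] toolz [ 2.e-04 -1.e-04 -1.e+00] yaw -116.06 open -0.0 0.0
from pivot: tx 23.3 ty -62.7 ; Fx_t 0.6 Fy_t -0.0
```

Emit:
carry_out(linear=[[5.5, 2.2, 0], [5.5, 2.2, 0], [5.5, 2.2, 0], [5.5, 2.2, 0], [5.5, 2.2, 0], [0, 0, 0], [0, 0, 0], [0, 0, 0]], rot=[[0, 0, 5], [0, 0, 5], [0, 0, 5], [0, 0, 5], [0, 0, 5], [0, 0, 0], [0, 0, 0], [0, 0, 0]], grip=[1, 1, 1, 1, 1, 1, 1, 1])

```text
clock: 28.7
tcp_pos: [0.6439, -0.1048, 0.1553]
tool_rot: [[-0.777, -0.629, 0.001], [-0.629, 0.777, -0.0], [-0.0, -0.001, -1.0]]
force: [-0.6, 0.3, -0.5]
opening: 0.0003
grasp_force: 0.0
```

```bash
python3 -c "
from h import *
s=st();aboutL(s)"
```

```text
28.7 loc mm [  12.67 -145.2    15.32] F [-0.5  0.4 -0.5] toolz [ 6.e-04 -2.e-04 -1.e+00] yaw -141.02 open 0.0003 0.0
from pivot: tx 23.3 ty -63.3 ; Fx_t 0.3 Fy_t 0.6
```

Emit:
carry_out(linear=[[5.5, 2.2, 0], [5.5, 2.2, 0], [5.5, 2.2, 0], [5.5, 2.2, 0], [0, 0, 0], [0, 0, 0], [0, 0, 0], [0, 0, 0]], rot=[[0, 0, 5], [0, 0, 5], [0, 0, 5], [0, 0, 5], [0, 0, 0], [0, 0, 0], [0, 0, 0], [0, 0, 0]], grip=[1, 1, 1, 1, 1, 1, 1, 1])

```text
clock: 29.37
tcp_pos: [0.6206, -0.1089, 0.1552]
tool_rot: [[-0.946, -0.324, 0.0], [-0.324, 0.946, -0.0], [-0.0, -0.0, -1.0]]
force: [0.3, 0.1, -0.1]
opening: -0.0003
grasp_force: 0.0
```

Run:
```python
from h import *
s=st();aboutL(s)
a=bot.capture("scene");b=bot.capture("side");w=bot.capture("wrist")
for n,i in zip("abw",(a,b,w)):cv2.imwrite("pics/l_%s.png"%n,i)
# dark knob/handle vs start: print dark blobs (gray<60) in local coords at z=.145 seen by scene and wrist
cs=bot.get_calibration("scene");cw=bot.get_calibration("wrist")
g0=cv2.imread("pics/a.png",0).astype(int);g=cv2.cvtColor(a,cv2.COLOR_BGR2GRAY).astype(int)
def grid(img,c,z=5.3):
    for y in range(-60,-176,-8):
        print("%5d"%y," ".join("%3d"%(img[int(round(v)),int(round(u))] if 0<=u<560 and 0<=v<420 else -1) for u,v in proj(c,V+np.array([[x/1e3,y/1e3,z/1e3] for x in range(-60,61,8)])@Rv.T)))
print("scene x -60..60");grid(g,cs);print("wrist");grid(cv2.cvtColor(w,cv2.COLOR_BGR2GRAY),cw)
```

```text
29.37 loc mm [ -10.92 -143.57   15.18] F [ 0.3  0.  -0.1] toolz [ 3.e-04 -2.e-04 -1.e+00] yaw -161.09 open -0.0003 0.0
from pivot: tx 23.6 ty -63.8 ; Fx_t -0.3 Fy_t -0.0
scene x -60..60
  -60  34  57  31  97 123  87 130 126 142 102  82  84  87  88  88  89
  -68  17  32  31  81  65 100 146 137 133 116 109  85  85  85  96 126
  -76  25  25  30  31  54  47 141 132 133 110 127  98  90  92 129 137
  -84  23  26  24  32  35  53 104  77  78  76  97 101  90 111 132 141
  -92  28  24  25  24  58  52  47  65 123 117 118 109  82 118 135 142
 -100  13  20  24  25  35  45  48 143 165 100 103  88  85 107 137 141
 -108  22  31  20  24  28  36  97 170 178 165 159 105 105  89 127 139
 -116  17  21  25  23  23  67  54 176 178 176 150 109 106 105 112 131
 -124  88  31  37  33  21  51  66 165 176 178 150 104 107 105 103  97
 -132  26  50  27  24  23  35  71  79 170 177 165 103 105 106 104  90
 -140  29  21  24  26  31  23  51  68 108 179 165 105 103 103 104 106
 -148 140  88 130 120  83  22  25  50  69 153 146 103 103 105 104 105
 -156 178 177 177 177 154  46  24  40  50 134 147 102 102 102 103 104
 -16
[... 491 characters left out ...]

 -100 104 101 103  47  63 100 106  47  30  36  38  35  30  28  23  31
 -108 102 101 103  38  68 102 103  31  26  30  40  14  24  14  23  20
 -116 104 108 110  47  69 107  98 105  29  32  18  13  25  20  18  29
 -124 177 175 178  47  63 176 172 176  24  26  30  22  31  22  19  11
 -132 181 180 176  50  68  36  38  46  30  23  33  30  30  21  25  19
 -140 177 176 176  52  76  65  68  32  40  30 187 177 173  19  18   7
 -148 178 175 178  57  71  67  66  38  24  30  29  29  37  20  21  24
 -156  74 111 181 180 179  43  35  39  37  26  28  14  25  29  26  20
 -164 156 116 118 177 176 173 175 180  39  36  36  36  21  39  22  24
 -172 121 115  92 176 176 175 178 174  44  43  46  32  19  28  17  13
```

The grid shows the handle as a dark bar at local x≈-32, y -84 to -148. The link has therefore already swung in and the handle points to -y, with the finger just beside it. I now turn the lever about its pivot and watch the force.

Emit:
carry_out(linear=[[2, 0, 0], [2, 0, 0], [3.5, -0.6, 0], [3.5, -0.6, 0], [3.5, -0.6, 0], [3.5, -0.6, 0], [0, 0, 0], [0, 0, 0]], rot=[[0, 0, 5], [0, 0, 0], [0, 0, 3], [0, 0, 3], [0, 0, 3], [0, 0, 3], [0, 0, 0], [0, 0, 0]], grip=[1, 1, 1, 1, 1, 1, 1, 1])

```text
clock: 30.18
tcp_pos: [0.6041, -0.1144, 0.1556]
tool_rot: [[-0.999, -0.034, 0.003], [-0.034, 0.999, 0.001], [-0.003, 0.001, -1.0]]
force: [5.2, 2.0, -0.7]
opening: 0.0001
grasp_force: 2.4
```

```bash
python3 -c "
from h import *
s=st();aboutL(s,(-27.5,-78))"
```

```text
30.18 loc mm [ -28.22 -144.97   15.58] F [ 5.5  0.7 -0.7] toolz [ 2.8e-03  6.0e-04 -1.0e+00] yaw -178.03 open 0.0001 2.4
from pivot: tx -13.1 ty -65.7 ; Fx_t -5.2 Fy_t 1.8
```

Emit:
carry_out(linear=[[3.5, -0.6, 0], [3.5, -0.6, 0], [3.5, -0.6, 0], [3.5, -0.6, 0], [3.5, -0.6, 0], [3.5, -0.6, 0], [0, 0, 0], [0, 0, 0]], rot=[[0, 0, 3], [0, 0, 3], [0, 0, 3], [0, 0, 3], [0, 0, 3], [0, 0, 3], [0, 0, 0], [0, 0, 0]], grip=[1, 1, 1, 1, 1, 1, 1, 1])

```text
clock: 30.85
tcp_pos: [0.5826, -0.1161, 0.1555]
tool_rot: [[-0.961, 0.277, 0.002], [0.277, 0.961, 0.0], [-0.002, 0.001, -1.0]]
force: [4.9, 0.7, -1.4]
opening: 0.0002
grasp_force: 2.1
```

```bash
python3 -c "
from h import *
s=st();aboutL(s,(-27.5,-78))"
```

```text
30.85 loc mm [ -49.48 -141.46   15.54] F [ 4.9 -0.5 -1.4] toolz [ 1.9e-03  1.0e-04 -1.0e+00] yaw 163.95 open 0.0002 2.1
from pivot: tx -12.6 ty -66.0 ; Fx_t -4.5 Fy_t 2.0
```

Emit:
carry_out(linear=[[3.5, -0.6, 0], [3.5, -0.6, 0], [3.5, -0.6, 0], [3.5, -0.6, 0], [0, 0, 0], [0, 0, 0], [0, 0, 0], [0, 0, 0]], rot=[[0, 0, 3], [0, 0, 3], [0, 0, 3], [0, 0, 3], [0, 0, 0], [0, 0, 0], [0, 0, 0], [0, 0, 0]], grip=[1, 1, 1, 1, 1, 1, 1, 1])

```text
clock: 31.52
tcp_pos: [0.5686, -0.1136, 0.1555]
tool_rot: [[-0.882, 0.471, 0.002], [0.471, 0.882, -0.0], [-0.002, 0.0, -1.0]]
force: [5.7, 0.4, -0.1]
opening: -0.0002
grasp_force: 2.1
```

```bash
python3 -c "
from h import *
s=st();aboutL(s,(-27.5,-78))"
```

```text
31.52 loc mm [ -62.47 -135.67   15.47] F [ 5.7 -1.  -0.1] toolz [ 1.5e-03 -3.0e-04 -1.0e+00] yaw 151.88 open -0.0002 2.1
from pivot: tx -12.6 ty -66.3 ; Fx_t -4.9 Fy_t 3.1
```

Emit:
carry_out(linear=[[3.5, -0.6, 0], [3.5, -0.6, 0], [0, 0, 0], [0, 0, 0], [0, 0, 0], [0, 0, 0], [0, 0, 0], [0, 0, 0]], rot=[[0, 0, 3], [0, 0, 3], [0, 0, 0], [0, 0, 0], [0, 0, 0], [0, 0, 0], [0, 0, 0], [0, 0, 0]], grip=[1, 1, 1, 1, 1, 1, 1, 1])

```text
clock: 32.18
tcp_pos: [0.5618, -0.1113, 0.1555]
tool_rot: [[-0.828, 0.561, 0.001], [0.561, 0.828, -0.001], [-0.001, 0.0, -1.0]]
force: [4.1, 0.3, -1.2]
opening: 0.0001
grasp_force: 2.0
```

```bash
python3 -c "
from h import *
s=st();aboutL(s,(-27.5,-78))"
```

```text
32.18 loc mm [ -68.54 -131.79   15.48] F [ 4.  -0.7 -1.2] toolz [ 1.2e-03 -6.0e-04 -1.0e+00] yaw 145.86 open 0.0001 2.0
from pivot: tx -12.6 ty -66.5 ; Fx_t -3.2 Fy_t 2.5
```

Emit:
carry_out(linear=[[2.3, -0.4, 0], [2.3, -0.4, 0], [2.3, -0.4, 0], [0, 0, 0], [0, 0, 0], [0, 0, 0], [0, 0, 0], [0, 0, 0]], rot=[[0, 0, 2], [0, 0, 2], [0, 0, 2], [0, 0, 0], [0, 0, 0], [0, 0, 0], [0, 0, 0], [0, 0, 0]], grip=[1, 1, 1, 1, 1, 1, 1, 1])

```text
clock: 32.85
tcp_pos: [0.5557, -0.1083, 0.1555]
tool_rot: [[-0.764, 0.645, 0.001], [0.645, 0.764, -0.001], [-0.002, 0.0, -1.0]]
force: [5.6, -0.1, -0.8]
opening: 0.0004
grasp_force: 2.0
```

```bash
python3 -c "
from h import *
s=st();aboutL(s,(-27.5,-78))"
```

```text
32.85 loc mm [ -73.82 -127.45   15.53] F [ 5.4 -1.5 -0.8] toolz [ 1.4e-03 -9.0e-04 -1.0e+00] yaw 139.86 open 0.0004 2.0
from pivot: tx -12.8 ty -66.5 ; Fx_t -4.3 Fy_t 3.5
```

Emit:
carry_out(linear=[[2.3, -0.4, 0], [2.3, -0.4, 0], [2.3, -0.4, 0], [0, 0, 0], [0, 0, 0], [0, 0, 0], [0, 0, 0], [0, 0, 0]], rot=[[0, 0, 2], [0, 0, 2], [0, 0, 2], [0, 0, 0], [0, 0, 0], [0, 0, 0], [0, 0, 0], [0, 0, 0]], grip=[1, 1, 1, 1, 1, 1, 1, 1])

```text
clock: 33.52
tcp_pos: [0.5497, -0.1048, 0.1555]
tool_rot: [[-0.693, 0.721, 0.001], [0.721, 0.693, -0.001], [-0.002, 0.0, -1.0]]
force: [5.1, -0.3, -0.5]
opening: 0.0001
grasp_force: 2.0
```

```bash
python3 -c "
from h import *
s=st();aboutL(s,(-27.5,-78))"
```

```text
33.52 loc mm [ -78.74 -122.58   15.53] F [ 4.9 -1.5 -0.5] toolz [ 0.0014 -0.0013 -1.    ] yaw 133.85 open 0.0001 2.0
from pivot: tx -13.1 ty -66.7 ; Fx_t -3.8 Fy_t 3.5
```

Emit:
carry_out(linear=[[2.3, -0.4, 0], [2.3, -0.4, 0], [2.3, -0.4, 0], [0, 0, 0], [0, 0, 0], [0, 0, 0], [0, 0, 0], [0, 0, 0]], rot=[[0, 0, 2], [0, 0, 2], [0, 0, 2], [0, 0, 0], [0, 0, 0], [0, 0, 0], [0, 0, 0], [0, 0, 0]], grip=[1, 1, 1, 1, 1, 1, 1, 1])

```text
clock: 34.18
tcp_pos: [0.5442, -0.1006, 0.1555]
tool_rot: [[-0.613, 0.79, 0.001], [0.79, 0.613, -0.002], [-0.002, -0.0, -1.0]]
force: [5.2, -1.4, 0.0]
opening: 0.0
grasp_force: 2.0
```

```bash
python3 -c "
from h import *
s=st();aboutL(s,(-27.5,-78))"
```

```text
34.18 loc mm [ -83.12 -117.18   15.53] F [ 4.7 -2.6  0. ] toolz [ 0.0012 -0.0017 -1.    ] yaw 127.84 open 0.0 2.0
from pivot: tx -13.2 ty -66.7 ; Fx_t -4.3 Fy_t 3.2
```

Emit:
carry_out(linear=[[2.3, -0.4, 0], [2.3, -0.4, 0], [2.3, -0.4, 0], [0, 0, 0], [0, 0, 0], [0, 0, 0], [0, 0, 0], [0, 0, 0]], rot=[[0, 0, 2], [0, 0, 2], [0, 0, 2], [0, 0, 0], [0, 0, 0], [0, 0, 0], [0, 0, 0], [0, 0, 0]], grip=[1, 1, 1, 1, 1, 1, 1, 1])

```text
clock: 34.85
tcp_pos: [0.5391, -0.0959, 0.1555]
tool_rot: [[-0.527, 0.85, 0.001], [0.85, 0.527, -0.002], [-0.002, -0.0, -1.0]]
force: [4.7, -2.9, -1.0]
opening: 0.0
grasp_force: 2.1
```

```bash
python3 -c "
from h import *
s=st();aboutL(s,(-27.5,-78))"
```

```text
34.85 loc mm [ -86.93 -111.34   15.54] F [ 3.8 -3.9 -1. ] toolz [ 0.001 -0.002 -1.   ] yaw 121.82 open 0.0 2.1
from pivot: tx -13.4 ty -66.8 ; Fx_t -4.9 Fy_t 2.5
```

Emit:
carry_out(linear=[[2.3, -0.4, 0], [2.3, -0.4, 0], [0, 0, 0], [0, 0, 0], [0, 0, 0], [0, 0, 0], [0, 0, 0], [0, 0, 0]], rot=[[0, 0, 2], [0, 0, 2], [0, 0, 0], [0, 0, 0], [0, 0, 0], [0, 0, 0], [0, 0, 0], [0, 0, 0]], grip=[1, 1, 1, 1, 1, 1, 1, 1])

```text
clock: 35.52
tcp_pos: [0.5359, -0.0923, 0.1555]
tool_rot: [[-0.467, 0.884, 0.001], [0.884, 0.467, -0.002], [-0.002, -0.0, -1.0]]
force: [4.9, -3.2, -0.7]
opening: 0.0001
grasp_force: 2.1
```

```bash
python3 -c "
from h import *
s=st();aboutL(s,(-27.5,-78))"
```

```text
35.52 loc mm [ -89.17 -107.13   15.46] F [ 4.  -4.3 -0.7] toolz [ 7.e-04 -2.e-03 -1.e+00] yaw 117.81 open 0.0001 2.1
from pivot: tx -13.5 ty -66.9 ; Fx_t -5.1 Fy_t 2.9
```

Emit:
carry_out(linear=[[2.3, -0.4, 0], [2.3, -0.4, 0], [0, 0, 0], [0, 0, 0], [0, 0, 0], [0, 0, 0], [0, 0, 0], [0, 0, 0]], rot=[[0, 0, 2], [0, 0, 2], [0, 0, 0], [0, 0, 0], [0, 0, 0], [0, 0, 0], [0, 0, 0], [0, 0, 0]], grip=[1, 1, 1, 1, 1, 1, 1, 1])

```text
clock: 36.18
tcp_pos: [0.5329, -0.0885, 0.1554]
tool_rot: [[-0.404, 0.915, 0.0], [0.915, 0.404, -0.002], [-0.002, -0.0, -1.0]]
force: [4.4, -3.2, 0.1]
opening: -0.0
grasp_force: 2.2
```

```bash
python3 -c "
from h import *
s=st();aboutL(s,(-27.5,-78))"
```

```text
36.18 loc mm [ -91.15 -102.7    15.4 ] F [ 3.5 -4.2  0.1] toolz [ 4.0e-04 -1.8e-03 -1.0e+00] yaw 113.8 open -0.0 2.2
from pivot: tx -13.4 ty -67.0 ; Fx_t -4.7 Fy_t 2.7
```

Emit:
carry_out(linear=[[2.3, -0.4, 0], [2.3, -0.4, 0], [0, 0, 0], [0, 0, 0], [0, 0, 0], [0, 0, 0], [0, 0, 0], [0, 0, 0]], rot=[[0, 0, 2], [0, 0, 2], [0, 0, 0], [0, 0, 0], [0, 0, 0], [0, 0, 0], [0, 0, 0], [0, 0, 0]], grip=[1, 1, 1, 1, 1, 1, 1, 1])

```text
clock: 36.85
tcp_pos: [0.5302, -0.0845, 0.1553]
tool_rot: [[-0.339, 0.941, 0.0], [0.941, 0.339, -0.002], [-0.002, -0.0, -1.0]]
force: [4.0, -3.4, -1.1]
opening: 0.0003
grasp_force: 2.2
```

```bash
python3 -c "
from h import *
s=st();aboutL(s,(-27.5,-78))"
```

```text
36.85 loc mm [-92.76 -98.14  15.34] F [ 3.1 -4.3 -1.1] toolz [ 1.0e-04 -1.6e-03 -1.0e+00] yaw 109.8 open 0.0003 2.2
from pivot: tx -13.3 ty -67.0 ; Fx_t -4.6 Fy_t 2.6
```

Emit:
carry_out(linear=[[2.3, -0.4, 0], [2.3, -0.4, 0], [0, 0, 0], [0, 0, 0], [0, 0, 0], [0, 0, 0], [0, 0, 0], [0, 0, 0]], rot=[[0, 0, 2], [0, 0, 2], [0, 0, 0], [0, 0, 0], [0, 0, 0], [0, 0, 0], [0, 0, 0], [0, 0, 0]], grip=[1, 1, 1, 1, 1, 1, 1, 1])

```text
clock: 37.52
tcp_pos: [0.5279, -0.0803, 0.1553]
tool_rot: [[-0.272, 0.962, -0.0], [0.962, 0.272, -0.001], [-0.001, -0.0, -1.0]]
force: [3.7, -3.2, 0.3]
opening: 0.0
grasp_force: 2.2
```

```bash
python3 -c "
from h import *
s=st();aboutL(s,(-27.5,-78))"
```

```text
37.52 loc mm [-94.01 -93.52  15.31] F [ 2.8 -4.   0.3] toolz [-0.     -0.0014 -1.    ] yaw 105.79 open 0.0 2.2
from pivot: tx -13.3 ty -67.0 ; Fx_t -4.1 Fy_t 2.7
```

Emit:
carry_out(linear=[[2.3, -0.4, 0], [2.3, -0.4, 0], [0, 0, 0], [0, 0, 0], [0, 0, 0], [0, 0, 0], [0, 0, 0], [0, 0, 0]], rot=[[0, 0, 2], [0, 0, 2], [0, 0, 0], [0, 0, 0], [0, 0, 0], [0, 0, 0], [0, 0, 0], [0, 0, 0]], grip=[1, 1, 1, 1, 1, 1, 1, 1])

```text
clock: 38.18
tcp_pos: [0.5258, -0.0759, 0.1552]
tool_rot: [[-0.204, 0.979, -0.0], [0.979, 0.204, -0.001], [-0.001, -0.001, -1.0]]
force: [4.0, -3.1, 0.6]
opening: 0.0001
grasp_force: 2.2
```

```bash
python3 -c "
from h import *
s=st();aboutL(s,(-27.5,-78))"
```

```text
38.18 loc mm [-94.98 -88.8   15.24] F [ 3.1 -4.   0.6] toolz [-3.0e-04 -1.2e-03 -1.0e+00] yaw 101.79 open 0.0001 2.2
from pivot: tx -13.3 ty -67.0 ; Fx_t -3.9 Fy_t 3.2
```

Emit:
carry_out(linear=[[2.3, -0.4, 0], [2.3, -0.4, 0], [0, 0, 0], [0, 0, 0], [0, 0, 0], [0, 0, 0], [0, 0, 0], [0, 0, 0]], rot=[[0, 0, 2], [0, 0, 2], [0, 0, 0], [0, 0, 0], [0, 0, 0], [0, 0, 0], [0, 0, 0], [0, 0, 0]], grip=[1, 1, 1, 1, 1, 1, 1, 1])

```text
clock: 38.85
tcp_pos: [0.5241, -0.0717, 0.1552]
tool_rot: [[-0.135, 0.991, -0.0], [0.991, 0.135, -0.001], [-0.001, -0.001, -1.0]]
force: [2.8, -4.2, 0.5]
opening: 0.0004
grasp_force: 2.3
```

```bash
python3 -c "
from h import *
s=st();aboutL(s,(-27.5,-78))"
```

```text
38.85 loc mm [-95.64 -84.27  15.22] F [ 1.7 -4.7  0.5] toolz [-4.0e-04 -1.4e-03 -1.0e+00] yaw 97.78 open 0.0004 2.3
from pivot: tx -13.5 ty -67.1 ; Fx_t -4.5 Fy_t 2.2
```

Emit:
carry_out(linear=[[2.3, -0.4, 0], [2.3, -0.4, 0], [0, 0, 0], [0, 0, 0], [0, 0, 0], [0, 0, 0], [0, 0, 0], [0, 0, 0]], rot=[[0, 0, 2], [0, 0, 2], [0, 0, 0], [0, 0, 0], [0, 0, 0], [0, 0, 0], [0, 0, 0], [0, 0, 0]], grip=[1, 1, 1, 1, 1, 1, 1, 1])

```text
clock: 39.52
tcp_pos: [0.5226, -0.0675, 0.1552]
tool_rot: [[-0.066, 0.998, -0.001], [0.998, 0.066, -0.002], [-0.002, -0.001, -1.0]]
force: [2.8, -6.2, -0.5]
opening: -0.0002
grasp_force: 2.6
```

```bash
python3 -c "
from h import *
s=st();aboutL(s,(-27.5,-78))"
```

```text
39.52 loc mm [-96.06 -79.83  15.23] F [ 1.2 -6.6 -0.5] toolz [-8.0e-04 -2.2e-03 -1.0e+00] yaw 93.78 open -0.0002 2.6
from pivot: tx -13.8 ty -67.2 ; Fx_t -6.3 Fy_t 2.4
```

Emit:
carry_out(linear=[[2.3, -0.4, 0], [1.2, -0.2, 0], [0, 0, 0], [0, 0, 0], [0, 0, 0], [0, 0, 0], [0, 0, 0], [0, 0, 0]], rot=[[0, 0, 2], [0, 0, 1], [0, 0, 0], [0, 0, 0], [0, 0, 0], [0, 0, 0], [0, 0, 0], [0, 0, 0]], grip=[1, 1, 1, 1, 1, 1, 1, 1])

```text
clock: 40.18
tcp_pos: [0.5217, -0.0644, 0.1552]
tool_rot: [[-0.013, 1.0, -0.001], [1.0, 0.013, -0.003], [-0.003, -0.001, -1.0]]
force: [2.3, -6.1, 0.1]
opening: -0.0001
grasp_force: 3.2
```

```bash
python3 -c "
from h import *
s=st();aboutL(s,(-27.5,-78))"
```

```text
40.18 loc mm [-96.24 -76.64  15.21] F [ 0.8 -6.5  0.1] toolz [-0.0012 -0.0031 -1.    ] yaw 90.76 open -0.0001 3.2
from pivot: tx -14.3 ty -67.3 ; Fx_t -6.1 Fy_t 2.3
```

Emit:
carry_out(linear=[[2.3, -0.4, 0], [1.2, -0.2, 0], [0, 0, 0], [0, 0, 0], [0, 0, 0], [0, 0, 0], [0, 0, 0], [0, 0, 0]], rot=[[0, 0, 2], [0, 0, 1], [0, 0, 0], [0, 0, 0], [0, 0, 0], [0, 0, 0], [0, 0, 0], [0, 0, 0]], grip=[1, 1, 1, 1, 1, 1, 1, 1])

```text
clock: 40.85
tcp_pos: [0.5209, -0.0611, 0.1552]
tool_rot: [[0.039, 0.999, -0.002], [0.999, -0.039, -0.004], [-0.004, -0.001, -1.0]]
force: [1.3, -6.4, 1.0]
opening: -0.0001
grasp_force: 3.4
```

```bash
python3 -c "
from h import *
s=st();aboutL(s,(-27.5,-78))"
```

```text
40.85 loc mm [-96.2  -73.24  15.18] F [-0.3 -6.5  1. ] toolz [-0.0015 -0.0036 -1.    ] yaw 87.76 open -0.0001 3.4
from pivot: tx -14.5 ty -67.3 ; Fx_t -6.3 Fy_t 1.5
```

Emit:
carry_out(linear=[[1.2, -0.2, 0], [1.2, -0.2, 0], [0, 0, 0], [0, 0, 0], [0, 0, 0], [0, 0, 0], [0, 0, 0], [0, 0, 0]], rot=[[0, 0, 1], [0, 0, 1], [0, 0, 0], [0, 0, 0], [0, 0, 0], [0, 0, 0], [0, 0, 0], [0, 0, 0]], grip=[1, 1, 1, 1, 1, 1, 1, 1])

```text
clock: 41.52
tcp_pos: [0.5205, -0.0588, 0.1551]
tool_rot: [[0.074, 0.997, -0.002], [0.997, -0.074, -0.004], [-0.004, -0.002, -1.0]]
force: [1.8, -7.4, -0.1]
opening: 0.0002
grasp_force: 3.5
```

```bash
python3 -c "
from h import *
s=st();aboutL(s,(-27.5,-78))"
```

```text
41.52 loc mm [-96.06 -70.86  15.13] F [-0.  -7.6 -0.1] toolz [-0.0018 -0.0038 -1.    ] yaw 85.75 open 0.0002 3.5
from pivot: tx -14.6 ty -67.4 ; Fx_t -7.3 Fy_t 2.4
```

Emit:
carry_out(linear=[[1.2, -0.2, 0], [1.2, -0.2, 0], [1.2, -0.2, 0], [0, 0, 0], [0, 0, 0], [0, 0, 0], [0, 0, 0], [0, 0, 0]], rot=[[0, 0, 1], [0, 0, 1], [0, 0, 1], [0, 0, 0], [0, 0, 0], [0, 0, 0], [0, 0, 0], [0, 0, 0]], grip=[1, 1, 1, 1, 1, 1, 1, 1])

```text
clock: 42.18
tcp_pos: [0.52, -0.0551, 0.1551]
tool_rot: [[0.126, 0.992, -0.002], [0.992, -0.126, -0.004], [-0.004, -0.002, -1.0]]
force: [0.0, -6.6, 0.8]
opening: 0.0
grasp_force: 3.4
```

```bash
python3 -c "
from h import *
s=st();aboutL(s,(-27.5,-78))"
```

```text
42.18 loc mm [-95.61 -67.18  15.09] F [-1.6 -6.4  0.8] toolz [-0.0022 -0.0038 -1.    ] yaw 82.76 open 0.0 3.4
from pivot: tx -14.5 ty -67.4 ; Fx_t -6.5 Fy_t 0.9
```

Emit:
carry_out(linear=[[1.2, -0.2, 0], [1.2, -0.2, 0], [0, 0, 0], [0, 0, 0], [0, 0, 0], [0, 0, 0], [0, 0, 0], [0, 0, 0]], rot=[[0, 0, 1], [0, 0, 1], [0, 0, 0], [0, 0, 0], [0, 0, 0], [0, 0, 0], [0, 0, 0], [0, 0, 0]], grip=[1, 1, 1, 1, 1, 1, 1, 1])

```text
clock: 42.85
tcp_pos: [0.5198, -0.0526, 0.1551]
tool_rot: [[0.161, 0.987, -0.002], [0.987, -0.161, -0.004], [-0.004, -0.002, -1.0]]
force: [1.3, -6.7, 0.7]
opening: 0.0
grasp_force: 3.3
```

```bash
python3 -c "
from h import *
s=st();aboutL(s,(-27.5,-78))"
```

```text
42.85 loc mm [-95.2  -64.71  15.05] F [-0.3 -6.8  0.7] toolz [-0.0024 -0.0036 -1.    ] yaw 80.75 open 0.0 3.3
from pivot: tx -14.4 ty -67.5 ; Fx_t -6.4 Fy_t 2.4
```

Emit:
carry_out(linear=[[1.2, -0.2, 0], [1.2, -0.2, 0], [1.2, -0.2, 0], [0, 0, 0], [0, 0, 0], [0, 0, 0], [0, 0, 0], [0, 0, 0]], rot=[[0, 0, 1], [0, 0, 1], [0, 0, 1], [0, 0, 0], [0, 0, 0], [0, 0, 0], [0, 0, 0], [0, 0, 0]], grip=[1, 1, 1, 1, 1, 1, 1, 1])

```text
clock: 43.52
tcp_pos: [0.5196, -0.0493, 0.155]
tool_rot: [[0.212, 0.977, -0.003], [0.977, -0.212, -0.004], [-0.005, -0.002, -1.0]]
force: [-0.5, -8.1, 1.7]
opening: 0.0001
grasp_force: 3.9
```

Run:
```python
from h import *
s=st();aboutL(s,(-27.5,-78));print(s["moment"])
w=bot.capture("wrist");cw=bot.get_calibration("wrist");b=bot.capture("side");cd=bot.get_calibration("side")
cv2.imwrite("pics/m_w.png",w);cv2.imwrite("pics/m_b.png",b)
def grid(img,c,z,xs,ys):
    img=cv2.cvtColor(img,cv2.COLOR_BGR2GRAY)
    print("     "," ".join("%3d"%x for x in xs))
    for y in ys:
        print("%5d"%y," ".join("%3d"%(img[int(round(v)),int(round(u))] if 0<=u<560 and 0<=v<420 else -1) for u,v in proj(c,V+np.array([[x/1e3,y/1e3,z/1e3] for x in xs])@Rv.T)))
grid(w,cw,5.3,range(-116,13,6),range(-30,-110,-5))
```

```text
43.52 loc mm [-94.61 -61.43  15.  ] F [-2.4 -7.7  1.7] toolz [-0.003  -0.0044 -1.    ] yaw 77.74 open 0.0001 3.9
from pivot: tx -14.7 ty -67.5 ; Fx_t -8.0 Fy_t 1.3
[-1.64551412 -0.01603144 -0.00546925]
      -116 -110 -104 -98 -92 -86 -80 -74 -68 -62 -56 -50 -44 -38 -32 -26 -20 -14  -8  -2   4  10
  -30 182 185 188 185 184 184 181 103 106 105 104  69  80 142 133 135 130 129 122 127 127 115
  -35 183 182 183 183 183 181 185  99 104 101 101  69  71 137 144 132 124 124 130 130 129 127
  -40 186 184 183 183  57 124 182 182 185 180 181 185  70  78 147 138 132 133 132 124 130 127
  -45 182 183 179 141  78  55  52 188 182 183 182 181 181  71  73 141 140 148 126 125 127 129
  -50 180 183  49  53  72  74  70  55  57 185 183 186 180 188  70  73  75 143 138 116 126  69
  -55 183 170  55  66  44  76  79  74  67  56  50 182 186 181  29  69  73  71  74  76  84 100
  -60 187  44  67  69  71  49 178  81  75  75  50  58 201 103  52  47 109  72  66  73  66  71
  -65  44  50  39  31  65  35 182 179 184  75  74  69  47  50  45  41  39 145 142 138  70 140
  -70  41  43  43 152  34  33 184 180 185 185 117  76  67  68  39  75  69  70 139 141  81 143
  -75  32  36  47  37  53  31 181 183 179 110 118  71  69  67  61  76  72  70 144 140  60 142
  -80  40  20  45  28  35  35 181 182 177 114 113 117 175 117  67  68  66  72 144 140  63 145
  -85  30  65  33  30  33  31  21  42 113  65 115 116 116 118  71 132  71  70 144 139  66 136
  -90  43 183  29  35  33  37  42  34  29 112 115  58  64  61 117  68  72 115 142 140 202 144
  -95  18 198  29  32  20  34  31  31  36  37 110  52  60  50 116 116 178 180 181 184 183 184
 -100 182  21  27  33  27  21  30  41  33  27 122  54  55  55 116 115 183 181 186 182 182 178
 -105 177  24  32  35  20  26  35  33  28  27  41  50  52  71  58 183 177 183 180 181 183 182
```

Emit:
carry_out(linear=[[1.2, 0, 0], [1.2, 0, 0], [0, 0, 0], [0, 0, 0], [0, 0, 0], [0, 0, 0], [0, 0, 0], [0, 0, 0]], rot=[[0, 0, 0], [0, 0, 0], [0, 0, 0], [0, 0, 0], [0, 0, 0], [0, 0, 0], [0, 0, 0], [0, 0, 0]], grip=[1, 1, 1, 1, 1, 1, 1, 1])

```text
clock: 44.28
tcp_pos: [0.52, -0.0469, 0.1549]
tool_rot: [[0.212, 0.977, -0.003], [0.977, -0.212, -0.004], [-0.005, -0.002, -1.0]]
force: [-0.5, -8.1, 1.5]
opening: -0.0001
grasp_force: 3.9
```

```bash
python3 -c "
from h import *
s=st();aboutL(s,(-27.5,-78));print(s['moment'])"
```

```text
44.28 loc mm [-93.72 -59.26  14.94] F [-2.4 -7.7  1.5] toolz [-0.0034 -0.0045 -1.    ] yaw 77.74 open -0.0001 3.9
from pivot: tx -12.4 ty -67.7 ; Fx_t -8.0 Fy_t 1.2
[-1.6387089   0.0509481   0.01140627]
```

Emit:
carry_out(linear=[[1.2, 0, 0], [1.2, 0, 0], [0, 0, 0], [0, 0, 0], [0, 0, 0], [0, 0, 0], [0, 0, 0], [0, 0, 0]], rot=[[0, 0, 0], [0, 0, 0], [0, 0, 0], [0, 0, 0], [0, 0, 0], [0, 0, 0], [0, 0, 0], [0, 0, 0]], grip=[1, 1, 1, 1, 1, 1, 1, 1])

```text
clock: 44.95
tcp_pos: [0.5205, -0.0444, 0.1549]
tool_rot: [[0.212, 0.977, -0.003], [0.977, -0.212, -0.004], [-0.005, -0.002, -1.0]]
force: [-0.2, -6.9, 1.4]
opening: -0.0
grasp_force: 3.6
```

```bash
python3 -c "
from h import *
s=st();aboutL(s,(-27.5,-78));print(s['moment'])"
```

```text
44.95 loc mm [-92.62 -56.92  14.92] F [-1.9 -6.6  1.4] toolz [-0.0033 -0.004  -1.    ] yaw 77.74 open -0.0 3.6
from pivot: tx -9.8 ty -67.7 ; Fx_t -6.8 Fy_t 1.3
[-1.58452135e+00  2.09005909e-04 -3.83168015e-02]
```

Emit:
carry_out(linear=[[1.2, -0.2, 0], [1.2, -0.2, 0], [0, 0, 0], [0, 0, 0], [0, 0, 0], [0, 0, 0], [0, 0, 0], [0, 0, 0]], rot=[[0, 0, 1], [0, 0, 1], [0, 0, 0], [0, 0, 0], [0, 0, 0], [0, 0, 0], [0, 0, 0], [0, 0, 0]], grip=[1, 1, 1, 1, 1, 1, 1, 1])

```text
clock: 45.62
tcp_pos: [0.5207, -0.0419, 0.1549]
tool_rot: [[0.246, 0.969, -0.003], [0.969, -0.246, -0.004], [-0.004, -0.002, -1.0]]
force: [0.0, -7.8, 1.4]
opening: 0.0001
grasp_force: 3.3
```

```bash
python3 -c "
from h import *
s=st();aboutL(s,(-29,-78));print(s['moment'])"
```

```text
45.62 loc mm [-91.79 -54.52  14.94] F [-1.9 -7.6  1.4] toolz [-0.0031 -0.0038 -1.    ] yaw 75.75 open 0.0001 3.3
from pivot: tx -8.9 ty -66.4 ; Fx_t -7.6 Fy_t 1.9
[-1.44821552 -0.07168513 -0.08784051]
```

Emit:
carry_out(linear=[[1.2, -0.2, 0], [1.2, -0.2, 0], [0, 0, 0], [0, 0, 0], [0, 0, 0], [0, 0, 0], [0, 0, 0], [0, 0, 0]], rot=[[0, 0, 1], [0, 0, 1], [0, 0, 0], [0, 0, 0], [0, 0, 0], [0, 0, 0], [0, 0, 0], [0, 0, 0]], grip=[1, 1, 1, 1, 1, 1, 1, 1])

```text
clock: 46.28
tcp_pos: [0.521, -0.0394, 0.155]
tool_rot: [[0.28, 0.96, -0.003], [0.96, -0.28, -0.004], [-0.004, -0.002, -1.0]]
force: [1.6, -7.6, 0.5]
opening: 0.0
grasp_force: 3.1
```

```bash
python3 -c "
from h import *
s=st();aboutL(s,(-29,-78));print(s['moment'])"
```

```text
46.28 loc mm [-90.9  -52.19  14.95] F [-0.2 -7.7  0.5] toolz [-0.003  -0.0036 -1.    ] yaw 73.75 open 0.0 3.1
from pivot: tx -8.8 ty -66.5 ; Fx_t -6.8 Fy_t 3.7
[-1.43118039 -0.08115116 -0.0569104 ]
```

Run:
```python
from h import *
s=st()
w=bot.capture("wrist");cw=bot.get_calibration("wrist");cv2.imwrite("pics/n_w.png",w)
g=cv2.cvtColor(w,cv2.COLOR_BGR2GRAY)
xs=np.arange(-112,-20,4);ys=np.arange(0,-100,-3)
print("     "," ".join("%4d"%x for x in xs))
for y in ys:
    print("%5d"%y," ".join("%4d"%(g[int(round(v)),int(round(u))] if 0<=u<560 and 0<=v<420 else -1) for u,v in proj(cw,V+np.array([[x/1e3,y/1e3,5.3/1e3] for x in xs])@Rv.T)))
```

```text
46.28 loc mm [-90.9  -52.19  14.95] F [-0.2 -7.7  0.5] toolz [-0.003  -0.0036 -1.    ] yaw 73.75 open 0.0 3.1
      -112 -108 -104 -100  -96  -92  -88  -84  -80  -76  -72  -68  -64  -60  -56  -52  -48  -44  -40  -36  -32  -28  -24
    0  191  191  191  191  193  191  189  189  186  190  191  108  108   72   77   75  148  132  134   82  136  135  135
   -3  193  192  192  192  187  190  195  191  191  193  193  110  109   75   77   82  147  139  138   83  136  138  135
   -6  191  193  192  189  191  190  192  192  187  187  187  108  112   75   72   78  150  134  135   79  131  137  137
   -9  189  192  189  190  194  190  189  194  190  191  190  108  106   72   73   73  150  136  137   75  135  134  135
  -12  188  190  193  188  191  191  192  190  191  189  190  113  106  101   75   79  148  135  138  144  135  138  133
  -15  193  192  192  186  191  187  188  190  190  188  188  102  109  110   78   79  148  147  137  138  115  134  135
  -18  188  191  191  189  190  194  191  191  190  186  190  110  109  108   74   77  153  146  136  137   80  137  132
  -21  189  189  193  
[... 2544 characters left out ...]
   38   31   25   33   34   40   31   42   35  122  119  120  121   58  198   61   69  140   71
  -87  186   30   34   32   31   33   29   35   28   50   37   35   36   58  114  120   56   58   63   60   75  139   72
  -90  201   36   24   29   27   21   28   32   17   44   37   33   34   37  117  117   49   52   60   54   93   69   68
  -93   93   32   24   19   27   29   30   23   46   44   44   37   27   31  125  121   51   58   57   57   78  100   72
  -96   30   23   26   28   39   35   36   25   48   47   40   25   26   30   30   75   48   51   61   54   58  117  117
  -99   27   24   30   22   29   30   23   46   41   41   37   25   34   39   28  105   47   56   58   58   55  122  117
```

Run:
```python
from h import *
w=cv2.imread("pics/n_w.png",0);cw=bot.get_calibration("wrist")
C=(-cw["R"].T@cw["t"]-V)@Rv*1e3;print("cam local",C)
xs=np.arange(-34,32,3);ys=np.arange(-44,-100,-3)
for name,img,c in(("wrist",w,cw),):
    print("     "," ".join("%4d"%x for x in xs))
    for y in ys:
        print("%5d"%y," ".join("%4d"%(img[int(round(v)),int(round(u))] if 0<=u<560 and 0<=v<420 else -1) for u,v in proj(c,V+np.array([[x/1e3,y/1e3,12/1e3] for x in xs])@Rv.T)))
```

```text
cam local [-52.43977996  15.72050192 132.86993328]
       -34  -31  -28  -25  -22  -19  -16  -13  -10   -7   -4   -1    2    5    8   11   14   17   20   23   26   29
  -44   73   77   94  146  141  143  144  150  125  136  134  132  130  134  133  136   67   71   69   82   31   37
  -47   68   74   78   81  110  150  147  149   70   78  120   97  126   86   69   71   73   73   70   70   67   69
  -50  122   66   73   71   76   77   77   91   81   78  153   67  122  115   83   82   73   69   70   70   70   68
  -53   39   47   74   70   69   75   66   75   73   76   74   72   87  116   70   76   67   66   67   67   64  109
  -56   46   44   45   46   70   64   65   68   76   69   80   66  107   91   66   74   71   71   63  160  188  185
  -59   43   46   45   45   43   53  147   99   53   70  103   88  138   65   67   65  194  185  190  189  187  186
  -62   41   47   42   45   47   48  152   77  148  147  140   87  139  147  143  144  183  184  186  187  187  187
  -65   43   40   44   43   43   42   73   78  150  146  140   70  138  146  142  141  186  186  184  184  187  187
  -68
[... 570 characters left out ...]
 187
  -83   64   72   71   74   67   72   73   67  143  144  145  193  141  146  143  142  188  186  184  187  188  187
  -86   75  108   71   67   73   74  172  189  172  181  193  191  166  170  161  180  187  186  187  189  188  189
  -89   53  116  117  120  108  187  187  183  187  190  187  187  186  185  189  188  185  184  187  188  188  189
  -92   64   51  117  117  160  189  191  187  186  187  189  189  190  187  190  186  187  188  185  191  188  188
  -95   61   57  115  112  190  187  193  188  189  191  189  187  187  190  191  185  188  190  187  189  189  187
  -98   62   84  124  186  191  188  186  187  187  190  185  187  186  186  188  191  187  187  185  189  186  184
```

Emit:
carry_out(linear=[[1.2, -0.3, 0], [1.2, -0.3, 0], [0, 0, 0], [0, 0, 0], [0, 0, 0], [0, 0, 0], [0, 0, 0], [0, 0, 0]], rot=[[0, 0, 3], [0, 0, 3], [0, 0, 0], [0, 0, 0], [0, 0, 0], [0, 0, 0], [0, 0, 0], [0, 0, 0]], grip=[1, 1, 1, 1, 1, 1, 1, 1])

```text
clock: 47.0
tcp_pos: [0.5207, -0.0368, 0.1548]
tool_rot: [[0.379, 0.926, -0.004], [0.926, -0.379, -0.003], [-0.005, -0.002, -1.0]]
force: [-1.0, -6.2, 1.3]
opening: 0.0001
grasp_force: 3.2
```

```bash
python3 -c "
from h import *
s=st();aboutL(s,(-29.5,-78));print(s['moment'])"
```

```text
47.0 loc mm [-90.59 -49.56  14.83] F [-2.5 -5.8  1.3] toolz [-0.0039 -0.0034 -1.    ] yaw 67.76 open 0.0001 3.2
from pivot: tx -13.1 ty -66.1 ; Fx_t -6.1 Fy_t 1.4
[-1.36081363  0.12545356 -0.00360853]
```

Emit:
carry_out(linear=[[1.2, 0, 0], [1.2, 0, 0], [0, 0, 0], [0, 0, 0], [0, 0, 0], [0, 0, 0], [0, 0, 0], [0, 0, 0]], rot=[[0, 0, 0], [0, 0, 0], [0, 0, 0], [0, 0, 0], [0, 0, 0], [0, 0, 0], [0, 0, 0], [0, 0, 0]], grip=[1, 1, 1, 1, 1, 1, 1, 1])

```text
clock: 47.67
tcp_pos: [0.5212, -0.035, 0.1547]
tool_rot: [[0.379, 0.925, -0.005], [0.925, -0.379, -0.004], [-0.006, -0.003, -1.0]]
force: [-1.5, -7.0, 1.7]
opening: 0.0
grasp_force: 3.8
```

```bash
python3 -c "
from h import *
s=st();aboutL(s,(-29.5,-78));print(s['moment'])"
```

```text
47.67 loc mm [-89.59 -47.94  14.7 ] F [-3.1 -6.4  1.7] toolz [-0.0047 -0.0043 -1.    ] yaw 67.74 open 0.0 3.8
from pivot: tx -11.2 ty -66.3 ; Fx_t -7.0 Fy_t 1.3
[-1.60389316  0.25523164 -0.07955798]
```

The handle is almost round, but the push has only reached about 7 N. I compare the lug's position before and after turning the lever.

Run:
```python
from h import *
s=st();c=bot.get_calibration("wrist")
T=s["tool_rot"];Rct=c["R"]@T; tct=c["R"]@s["tcp_pos"]+c["t"]   # cam = Rct*tool + tct
def cal(p,yaw):
    y=np.radians(yaw);R=np.array([[np.cos(y),np.sin(y),0],[np.sin(y),-np.cos(y),0],[0,0,-1]])
    Rw=Rct@R.T;return dict(c,R=Rw,t=tct-Rw@np.array(p))
now=bot.capture("wrist");cv2.imwrite("pics/o_w.png",now)
L=[("l",cv2.imread("pics/l_w.png",0),cal([.6206,-.1089,.1552],-161.09)),("m",cv2.imread("pics/m_w.png",0),cal([.5196,-.0493,.155],77.74)),("n",cv2.imread("pics/n_w.png",0),cal([.521,-.0394,.155],73.75)),("o",cv2.cvtColor(now,cv2.COLOR_BGR2GRAY),c)]
xs=np.arange(-20,18,1.)
print("  ",[int(x) for x in xs])
for n,im,cc in L:
    acc=[]
    for y in (-66,-68,-70,-72,-74):
        uv=proj(cc,V+np.c_[xs,0*xs+y,0*xs+12]/1e3@Rv.T).astype(np.float32)
        acc.append(cv2.remap(im,uv[:,0].reshape(1,-1),uv[:,1].reshape(1,-1),1)[0])
    C=(-cc["R"].T@cc["t"]-V)@Rv*1e3
    print(n,np.mean(acc,0).astype(int).tolist(),C.round())
g=L[3][1]
xs=np.arange(-96,-36,4)
for y in range(-20,-80,-3):
    print("%5d"%y," ".join("%4d"%(g[int(round(v)),int(round(u))]) for u,v in proj(c,V+np.array([[x/1e3,y/1e3,5.3/1e3] for x in xs])@Rv.T)))
```

```text
47.67 loc mm [-89.59 -47.94  14.7 ] F [-3.1 -6.4  1.7] toolz [-0.0047 -0.0043 -1.    ] yaw 67.74 open 0.0 3.8
   [-20, -19, -18, -17, -16, -15, -14, -13, -12, -11, -10, -9, -8, -7, -6, -5, -4, -3, -2, -1, 0, 1, 2, 3, 4, 5, 6, 7, 8, 9, 10, 11, 12, 13, 14, 15, 16, 17]
l [63, 83, 90, 87, 87, 84, 66, 65, 69, 67, 81, 134, 134, 137, 135, 135, 136, 136, 134, 132, 132, 135, 105, 64, 83, 131, 134, 134, 136, 129, 106, 81, 60, 36, 21, 23, 20, 18] [ -88. -151.  133.]
m [67, 65, 63, 65, 67, 68, 67, 65, 130, 138, 140, 139, 141, 141, 140, 138, 137, 139, 138, 119, 64, 71, 130, 139, 142, 140, 141, 141, 141, 139, 138, 137, 138, 136, 181, 179, 180, 179] [-61.   8. 133.]
n [65, 65, 67, 62, 62, 70, 68, 69, 135, 145, 145, 144, 146, 147, 145, 142, 143, 142, 144, 120, 66, 74, 135, 145, 147, 145, 146, 148, 145, 144, 142, 143, 142, 158, 187, 186, 186, 187] [-53.  15. 133.]
o [68, 68, 69, 65, 62, 65, 68, 80, 141, 148, 149, 147, 149, 151, 148, 145, 145, 145, 149, 84, 70, 93, 140, 149, 150, 148, 149, 151, 148, 146, 147, 146, 145, 188, 191, 191, 190, 190] [-44.  15. 133.]
  -20  189  194  196  195  194  195  191 
[... 878 characters left out ...]
46  196  193  197   78   76   73   55   53  193  192
  -56   54   30   28   35   41  187  190  188  205   76   79   72   52   52  195
  -59   38   37   36   39  203  194  191  194  190  204   76   81   65   49   51
  -62   42   31   51   41  191  190  190  192  191  192  214   79   78   67   51
  -65   37   43   42   42  196  191  192  191  189  193  191  138   73   74   58
  -68   36   35   40   37  192  191  193  192  188  191  191   91   88   79   76
  -71   33   37   36   35  169  192  190  192  193  191  157  118  123   70   74
  -74   28   37   28   35   38  196   17  193  194  191  116  121   82  108   85
  -77   34   28   37   39   36   39   49   35  191  194  117  128  127  118  124
```

Emit:
carry_out(linear=[[1, 0, 0], [1, 0, 0], [0, 0, 0], [0, 0, 0], [0, 0, 0], [0, 0, 0], [0, 0, 0], [0, 0, 0]], rot=[[0, 0, 0], [0, 0, 0], [0, 0, 0], [0, 0, 0], [0, 0, 0], [0, 0, 0], [0, 0, 0], [0, 0, 0]], grip=[1, 1, 1, 1, 1, 1, 1, 1])

```text
clock: 48.38
tcp_pos: [0.5223, -0.0324, 0.1548]
tool_rot: [[0.378, 0.926, -0.004], [0.926, -0.378, -0.003], [-0.004, -0.003, -1.0]]
force: [-0.7, -6.0, 1.5]
opening: 0.0001
grasp_force: 2.6
```

```bash
python3 -c "
from h import *
s=st();aboutL(s,(-29.5,-78));print(s['moment'])"
```

```text
48.38 loc mm [-87.93 -45.76  14.79] F [-2.1 -5.7  1.5] toolz [-0.0039 -0.0028 -1.    ] yaw 67.76 open 0.0001 2.6
from pivot: tx -8.4 ty -66.2 ; Fx_t -5.8 Fy_t 1.7
[-1.14530381  0.05409213 -0.0158158 ]
```

Emit:
carry_out(linear=[[1, 0, 0], [1, 0, 0], [0, 0, 0], [0, 0, 0], [0, 0, 0], [0, 0, 0], [0, 0, 0], [0, 0, 0]], rot=[[0, 0, 0], [0, 0, 0], [0, 0, 0], [0, 0, 0], [0, 0, 0], [0, 0, 0], [0, 0, 0], [0, 0, 0]], grip=[1, 1, 1, 1, 1, 1, 1, 1])

```text
clock: 49.05
tcp_pos: [0.5228, -0.0312, 0.1547]
tool_rot: [[0.379, 0.925, -0.005], [0.925, -0.379, -0.004], [-0.006, -0.003, -1.0]]
force: [-1.8, -7.1, 2.0]
opening: -0.0
grasp_force: 3.8
```

Run:
```python
from h import *
s=st();aboutL(s,(-29.5,-78));print(s['moment'])
c=bot.get_calibration("wrist");w=bot.capture("wrist");cv2.imwrite("pics/p_w.png",w);g=cv2.cvtColor(w,cv2.COLOR_BGR2GRAY)
xs=np.arange(-96,-16,4);print("     "," ".join("%4d"%x for x in xs))
for y in range(-14,-92,-3):
    print("%5d"%y," ".join("%4d"%(g[int(round(v)),int(round(u))]) for u,v in proj(c,V+np.array([[x/1e3,y/1e3,5.3/1e3] for x in xs])@Rv.T)))
```

```text
49.05 loc mm [-87.23 -44.68  14.74] F [-3.5 -6.4  2. ] toolz [-0.0046 -0.0043 -1.    ] yaw 67.74 open -0.0 3.8
from pivot: tx -7.2 ty -66.3 ; Fx_t -7.2 Fy_t 1.0
[-1.60403268  0.28700512 -0.06876055]
       -96  -92  -88  -84  -80  -76  -72  -68  -64  -60  -56  -52  -48  -44  -40  -36  -32  -28  -24  -20
  -14  197  199  200  196  198  198  199  195  104   85   79   83  151  149  143  144  140  139  139  139
  -17  198  199  198  199  199  196  199  196  106  111   79   78  152  156  141  135  121  141  142  138
  -20  197  200  199  197  194  196  196  197  108  109   82   79  153  155  141  138   79  139  145  136
  -23  195  199  196  198   58  206  197  198  104  109   80   77  103  155  154  141  145  137  139  147
  -26  198  198  195   57   60   60  197  194  103  108   69   75   84  156  151  140  131   84  140  138
  -29  197  212  203   81   79   57   56  198  105  114  113   74   84  159  154  148  140  142  134  140
  -32  111   52   52   82   81   80   55   39  198  198  201   75   83   82  151  158  141  141  138  144
  -35   49   44   79   79   80   81   70   61   39  1
[... 1260 characters left out ...]
 168  196  195  180  123  126   79   73   75   51   41   71   47
  -74   34   29   28   36   39   40   40   36  169  196  115  121   81  119  107   79   43   72   77   72
  -77   25   27   25   31   37   42   38   35   34  196  122  131  122  122  123  133   71   75   72   79
  -80   32   34   39   33   32   47   22   54   42  201  121   73  123  126  123  124   79   74   75   75
  -83   26   40   27   31   34   44   35   36   43  173  117  131  120  122   61   64   73  139   72   76
  -86   42   37   27   31   50   39   29   29   40   27  120  123  123  126   59   61   72  142   77   75
  -89   49   33   21   36   51   34   40   37   33   36  119  120  123  129   55   60   73   73   71   75
```

Emit:
carry_out(linear=[[1, 0, 0], [1, 0, 0], [0, 0, 0], [0, 0, 0], [0, 0, 0], [0, 0, 0], [0, 0, 0], [0, 0, 0]], rot=[[0, 0, 0], [0, 0, 0], [0, 0, 0], [0, 0, 0], [0, 0, 0], [0, 0, 0], [0, 0, 0], [0, 0, 0]], grip=[1, 1, 1, 1, 1, 1, 1, 1])

```text
clock: 49.77
tcp_pos: [0.523, -0.0305, 0.1547]
tool_rot: [[0.38, 0.925, -0.006], [0.925, -0.38, -0.007], [-0.009, -0.003, -1.0]]
force: [-2.6, -12.3, 2.4]
opening: -0.0002
grasp_force: 5.7
```

```bash
python3 -c "
from h import *
s=st();aboutL(s,(-29.5,-78));print(s['moment'])"
```

```text
49.77 loc mm [-86.84 -44.06  14.67] F [ -5.5 -11.4   2.4] toolz [-0.0059 -0.0071 -1.    ] yaw 67.69 open -0.0002 5.7
from pivot: tx -6.5 ty -66.3 ; Fx_t -12.4 Fy_t 2.3
[-2.32304876  0.58458474 -0.07242483]
```

Emit:
carry_out(linear=[[0.4, 0, 0], [0, 0, 0], [0, 0, 0], [0, 0, 0], [0, 0, 0], [0, 0, 0], [0, 0, 0], [0, 0, 0]], rot=[[0, 0, 0], [0, 0, 0], [0, 0, 0], [0, 0, 0], [0, 0, 0], [0, 0, 0], [0, 0, 0], [0, 0, 0]], grip=[1, 1, 1, 1, 1, 1, 1, 1])

```text
clock: 50.43
tcp_pos: [0.523, -0.0304, 0.1547]
tool_rot: [[0.38, 0.925, -0.006], [0.925, -0.38, -0.008], [-0.01, -0.003, -1.0]]
force: [-2.8, -10.7, 3.2]
opening: -0.0001
grasp_force: 6.1
```

```bash
python3 -c "
from h import *
s=st();aboutL(s,(-29.5,-78));print(s['moment'])"
```

```text
50.43 loc mm [-86.78 -43.97  14.65] F [-5.3 -9.7  3.2] toolz [-0.0062 -0.0077 -1.    ] yaw 67.68 open -0.0001 6.1
from pivot: tx -6.4 ty -66.3 ; Fx_t -11.0 Fy_t 1.5
[-2.52325167  0.63177783 -0.1283668 ]
```

The push is now about 13 N and the handle no longer advances. I back off and clear the clamp.

Emit:
carry_out(linear=[[-2, 0, 0], [-10, 0, 0], [-20, 0, 0], [-10, 0, -20], [0, 0, -35], [0, 0, -35], [0, 0, -35], [0, 0, 0]], rot=[[0, 0, 0], [0, 0, 0], [0, 0, 0], [0, 0, 0], [0, 0, 0], [0, 0, 0], [0, 0, 0], [0, 0, 0]], grip=[1, 1, 1, 1, 1, 1, 1, 1])

```text
clock: 51.1
tcp_pos: [0.5116, -0.0664, 0.2863]
tool_rot: [[0.377, 0.926, 0.007], [0.926, -0.377, -0.001], [0.002, 0.007, -1.0]]
force: [1.2, -0.2, 0.5]
opening: 0.0002
grasp_force: 0.0
```

Run:
```python
from h import *
s=st()
c=bot.get_calibration("wrist");w=bot.capture("wrist");cv2.imwrite("pics/q_w.png",w);g=cv2.cvtColor(w,cv2.COLOR_BGR2GRAY)
# lid flange circle check: sample radially at z=4 for outer edge hidden by lips; use cap: dark disc at z=66
xs=np.arange(-96,-16,4);print("     "," ".join("%4d"%x for x in xs))
for y in range(-20,-74,-3):
    print("%5d"%y," ".join("%4d"%(g[int(round(v)),int(round(u))] if 0<=u<560 and 0<=v<420 else -1) for u,v in proj(c,V+np.array([[x/1e3,y/1e3,5.3/1e3] for x in xs])@Rv.T)))
u=proj(c,[V+[0,0,.066]])[0];print(u)
m=(cv2.GaussianBlur(g,(3,3),0)<50).astype(np.uint8)
xs=np.arange(-28,30,4)
for y in range(28,-30,-4):
    print("%5d"%y," ".join("%4d"%(g[int(round(v)),int(round(u))] if 0<=u<560 and 0<=v<420 else -1) for u,v in proj(c,V+np.array([[x/1e3,y/1e3,66/1e3] for x in xs])@Rv.T)))
```

```text
51.1 loc mm [-106.54  -76.19  146.3 ] F [ 1.1 -0.5  0.5] toolz [ 7.5e-03 -7.0e-04 -1.0e+00] yaw 67.83 open 0.0002 0.0
       -96  -92  -88  -84  -80  -76  -72  -68  -64  -60  -56  -52  -48  -44  -40  -36  -32  -28  -24  -20
  -20  153  153  152  153   66   86   89   91   89   86   55   66   64  118  107  109   92  107  104  106
  -23  155  154  154  156   76   89   88   94   86   84   66   64   62  117  120  108  110   54  110  107
  -26  151  157  156   95   74   89   87   90   85   84   90   60   63  109  117  108  107   92  105  109
  -29  157  155  159   63   63   84   85   89   88   87   85   59   57   58  118  124  110  106   55  112
  -32  153  157  161   63   67   60   92   87   85   89   86   92   60   57   77  119  118  111  109   71
  -35  157  152  156  120   64   62   53   87   87   86   81   89   57   61   65  125  124  108  109  110
  -38  155  154  156  154   85   64   65   42   84   93   88   85   88   59   57   61  119  118  105  109
  -41  151  154  154  151   79   63   64   62   58   92   80   90   86   67   58   60   60  116  117  116
  -44  151  154  156  152   
[... 1574 characters left out ...]
43   43   46   34   37   40   41   36  117   -1   -1
    0  111   49   24   37   39   38   44   39   41   40   39   29  110  122   -1
   -4  105   45   27   45   40   39   41   36   42   44   43   38  117  118   50
   -8  112   38   40   29   40   37   43   36   43   41   36   34  110  121   55
  -12  109  110   22   27   36   42   36   43   41   34   30   58  122  123   51
  -16  105  103  107   19   27   37   41   32   40   41   76  106  120  126   60
  -20  107  105  109  105  113   13   26   29   23  107  146  109  116   49   55
  -24  110  108  104  104  106  102  108  101  156  131  106  126  125   51   48
  -28   61  106  110  111  111  108  109  110  108  106  121  120   56   57  151
```

```bash
python3 -c "
from cell import bot
print(bot.sign_off())"
```

```text
the job is handed in; nothing more can be done
None
```

I closed the vessel and handed the job in, but I can't confirm the clamp is tight enough: the lid is home, the ring is shut and the link is in, but the push stayed at 6–8 N for most of the cam's travel and only reached about 13 N at the lever's end stop, so the cam may be bearing with less than the required 30 N.

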